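# Fetch a quarter-turn bolt from behind the dispenser's flap and lock it in the anchor plate

## Task

Push in the orange spring flap of the blue dispenser and, holding it open with the fingers, take the red-gripped T-bolt out so that the flap springs shut behind it. Then pass the bolt's head lengthwise through the slot of the aluminium anchor plate until its collar lies on the plate, turn it a quarter turn either way to lock it, and leave it standing there released. Leave the other things on the bench where they are.

Things in the scene. Friction and masses are not known exactly. Their poses are not given: they have to be found in the camera images.
- dispenser: blue steel dispenser fixed on the bench (place and yaw vary), foot 150x172 mm, 122 mm high. Origin on the bench under the flap's hinge; z up, x away from its front, y along the hinge. Its face slopes at 35 degrees, falling from the hinge towards -x (the robot): the tool goes in tilted 35 degrees from vertical, square to the face, along (0.574, 0, -0.819) in this frame
- flap_hinge (a point): middle of the flap's hinge line, 118 mm above the bench, at the top of the sloped face; axes as the dispenser's. The face's opening, 124 mm wide, runs 51 mm down the slope from here; the flap closes the upper 39 mm of it and a 12 mm gap stays open below its lip
- pocket (a point): where the T-bolt's origin is at the start: on the floor of its pocket, 26 mm down the slope from the hinge and 91 mm behind the face; axes as the dispenser's. The grip's top is 39 mm behind the face, beyond the flap's sweep. The pocket block's top is 20 mm above its floor, along the bolt; above that 62 mm are free either side of the bolt
- flap (a joint): angle of the orange flap (118 mm wide, 39 mm from hinge to rolled lip, 3 mm thick): 0 = shut, in the face; grows as it is pushed inwards, to 1.45. A light spring shuts it (0.3 N at the lip when shut, 1.1 N wide open). Fingers pushed in square to the face over the bolt open it to about 1.2; it leans on their upper side, and on the bolt as this is drawn out, and slides off
- t_bolt: T-bolt, 52 mm long, about 70 g. Origin: centre of the head's underside; z along the shank to the grip. Head 34 mm along y, 12 along x, 8 thick; shank 12 mm round; collar 22 mm round, z = 22 to 26.5 mm; red grip up to z = 52 mm, 14 mm thick along y (pinch its flats, facing +-y), 20 mm along x. It starts leaning 35 degrees, z out of the face, y as the dispenser's; draw it out along z, 100 mm
- slot (a point): centre of the slot's mouth, in the top of the fixed anchor plate (aluminium, 110x90 mm, top 34 mm above the bench; place and yaw vary); z up. Slot 38 mm long (y), 15.5 mm wide (x), through 10 mm of plate, 18 mm free below. With the collar on the plate the bolt's origin is 22 mm below this point and its head is below the plate, free to turn either way
- tape_measure: yellow tape measure, 67x77x32 mm, loose bystander; origin under its centre
- nut_0: grey hexagon nut, 30x34x16 mm, loose bystander; origin under its centre
- centre_punch: steel centre punch lying flat, 12x115x12 mm (long along its y), loose bystander; origin under its centre
Things that resemble listed ones, but are neither listed nor needed, are in the scene too. There is more than one size of the dispenser; the one meant has the size given above.

How it is judged:
By the outcome, as a careful person would: the job done as asked, in the order asked, and still so for the second after the job is handed in, with the robot touching nothing.
It also fails if it takes over 45 s, if anything falls off the work surface, if the arm or the gripper's body presses on something with over 40 N, if the wrist force passes 120 N, or if a joint passes its speed limit or range.

## Robot

A 6-joint arm with a two-finger parallel gripper is mounted at the origin on a cart in front of the work surface, level with it; the furniture and walls round the work are solid. World frame = base frame: x ahead of the robot, y to its left, z up, the work surface at z = 0. Lengths are in mm, angles in rad, forces in N, time in s.
With the tool pointing down it reaches from about 350 to 875 mm from the base axis. Payload 4.2 kg.
Tool frame: the origin (TCP) lies at the very end of the fingers, on their centre line; the grasp point (between the pads) lies arm.grip_point_offset behind it (arm.grip_point_offset is the distance from the TCP to the grasp point, in mm); z points along the fingers, y is the line along which they close (so a half turn about z gives the same grasp; the last joint's range is limited). The gripper opens to 85 mm and grips with 20 to 120 N. Pads are 22 mm wide; open, the fingers measure 114 mm over their backs; the gripper's body (76 mm by 85 mm) begins 54 mm behind the grasp point. The pads swing forward as they close: fully open they stand 13 mm farther back than shut.
Start: joints at [-0.871, 0.385, 0.008, 0, -1.194, -0.259], TCP at [266.676, -565.228, 231.312] pointing down, gripper open.
Joint ranges: [-3.14, 3.14], [-1.21, 2.06], [-1.07, 1.41], [-3.16, 2.05], [-2.99, -0.16], [-3.1, 3.1]. Speed limits (rad/s): [2.79, 2.79, 3.14, 3.14, 3.14, 3.14].

## Interface

Orientations are given as a unit quaternion [x, y, z, w].
In Python, from bench import arm, cams, ticket gives the robot as it stands.
- The arm moves only by the tool servo_tool, never from a script. Its argument "commands" is a list that holds one entry, the list of rows, each a list of 7 numbers: the closure in counts, from 0 (fully open) to 255 (shut), then the shift along the tool's x, y, z in m, then the turn, a rotation vector about the tool's x, y, z in degrees. In form: [[[grip, x, y, z, ax, ay, az], ...]]. A call has 1 to 10 rows; each row shifts and turns the commanded pose from where the row before left it, along the tool's axes as they then stand; what a row does not reach is not made up. A row lasts 1/12 s, in which the tool goes at most 41.7 mm and 7.16 degrees, less where a joint would pass 70% of its speed; a pose out of reach is approached as far as the arm can. A call with a gripper value outside its range is refused whole. The fingers move at their own pace and stop on an object; the grip force is fixed at half the most. Time passes only in rows, so rows that do not move let the fingers close. It gives the time, the measured TCP pose, the force, the opening and the grip force at its end, in the units of the state.
- arm.read_state(): the state, without advancing time (a new reading comes with each control period).
- cams.get_image(name): name is "scene" or "top" or "wrist"; returns a dict with "frame" (420x560x3 uint8, blue, green, red), "K" (3x3 intrinsics, pixels), "T" (4x4, takes a point from camera to world coordinates). Camera axes: x right, y up, looking along -z (the intrinsics and any distortion apply to the point x, -y, -z); pixel columns grow to the right and rows downward; lengths in mm; the calibration is good to about 2 mm. A picture is of the moment at which its call begins. There is no depth.
- ticket.job_done(): hands the job in; it is judged then, once.
The state is a dict: "clock": time; "joints": joint angles; "joint_vel": joint speeds; "joint_efforts": joint torques, N m; "position": TCP position; "ee_rot": TCP orientation; "contact_force": force on the tool from outside, world axes, zero at the start; "wrist_torque": the same for the moment, N m; "gripper_width": finger opening in mm; "grasp_force": force on a finger pad.
Only numpy, scipy, OpenCV 4.12 (cv2) and the standard library are available. Lean on these libraries where they do the work, as an engineer would, in place of code of your own. Each camera call takes 0.05 s, during which the arm holds its last target. There are 200 camera calls.

## Working session

There is one attempt and no reset: what is moved stays moved. The work goes in short steps, Python scripts to look and compute and a tool call to move; the robot and the scene stay as the last step left them, time stands still between calls to the robot, and variables do not carry over. Pictures are saved under pics/ and viewed, at most 10 in all, crops included, and the job is handed in when it is done.

Besides the shell and the picture viewer there is one more tool, called after ">>>" by a JSON object that holds its "api" and its "payload". servo_tool: Moves the arm, as the interface text tells. Its arguments: {"type":"object","properties":{"commands":{"type":"array","items":{"type":"array","items":{"type":"array","items":{"type":"number"}}}}},"required":["commands"]}

```bash
mkdir -p pics; ls
python3 - <<'E'
from bench import arm,cams
import cv2,numpy as np
print(arm.read_state(), arm.grip_point_offset)
fs=[]
for n in("scene","top"):
    d=cams.get_image(n); cv2.imwrite(f"pics/{n}0.png",d["frame"]); np.savez(f"{n}0.npz",**d); print(n,d["K"].tolist(),np.round(d["T"],3).tolist(),[k for k in d])
E
```

```text
pics
{'clock': 0.0, 'joints': array([-8.71408722e-01,  3.85597910e-01,  6.60174538e-03, -5.01615123e-04,
       -1.19399758e+00, -2.58585925e-01]), 'joint_vel': array([ 0.0002655 , -0.00018312,  0.001477  ,  0.00032082, -0.00045238,
       -0.00101211]), 'joint_efforts': array([-6.66953056e-04, -3.92291486e+01,  1.88407302e+01,  4.18608248e+00,
       -4.50795822e-03,  3.39222325e-06]), 'position': array([ 266.42075266, -564.71687392,  230.18681131]), 'ee_rot': array([-2.18530344e-01,  9.75829507e-01,  1.08249780e-03, -2.99495083e-04]), 'contact_force': array([-0.11883956, -0.39333005,  0.08576993]), 'wrist_torque': array([-0.01429259,  0.00127445,  0.0507518 ]), 'grasp_force': 0.0, 'gripper_width': 85.72618643194332} 18.700000000000003
scene [[493.90549905348627, 0.0, 286.38667540595156], [0.0, 493.90549905348627, 213.6618527114899], [0.0, 0.0, 1.0]] [[-0.622, 0.412, -0.666, -358.71], [-0.783, -0.341, 0.52, 747.292], [-0.013, 0.845, 0.535, 839.76], [0.0, 0.0, 0.0, 1.0]] ['frame', 'K', 'T']
top [[409.5930168970114, 0.0, 280.8213479862228], [0.0, 409.5930168970114, 210.9863136839483], [0.0, 0.0, 1.0]] [[-0.025, 0.99, -0.137, 493.152], [-1.0, -0.027, -0.012, 8.108], [-0.015, 0.137, 0.99, 949.674], [0.0, 0.0, 0.0, 1.0]] ['frame', 'K', 'T']
```

View pics/top0.png

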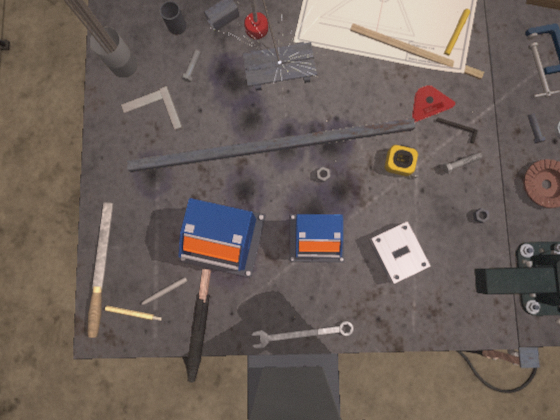

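View pics/scene0.png

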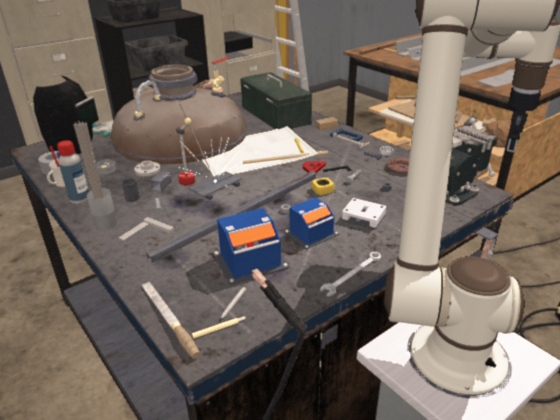

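The top view shows two blue dispensers, the large one at (217,235) and the small one at (318,238). The anchor plate is at (401,252) with its slot at about (401,252). Dispenser candidates are therefore the large (217,235) and the small (318,238). I'll measure both, since the one I want has a 118 mm flap and a 122 mm height.

```bash
cat > h.py <<'E'
import numpy as np,cv2
from scipy.spatial.transform import Rotation as R
def ray(d,uv):
    K,T=d["K"],d["T"]; u,v=uv
    c=np.array([(u-K[0,2])/K[0,0],-(v-K[1,2])/K[1,1],-1.]); r=T[:3,:3]@c
    return T[:3,3],r/np.linalg.norm(r)
def onz(d,uv,z):
    o,r=ray(d,uv); return o+r*(z-o[2])/r[2]
def tri(a,ua,b,ub):
    o1,r1=ray(a,ua);o2,r2=ray(b,ub)
    s=np.linalg.lstsq(np.c_[r1,-r2],o2-o1,rcond=None)[0]
    p,q=o1+s[0]*r1,o2+s[1]*r2
    return (p+q)/2,np.linalg.norm(p-q)
def proj(d,p):
    c=d["T"][:3,:3].T@(np.asarray(p,float)-d["T"][:3,3]); K=d["K"]
    return np.array([K[0,0]*c[0]/-c[2]+K[0,2],K[1,1]*-c[1]/-c[2]+K[1,2]])
def quad(cnt):
    q=cv2.approxPolyDP(cv2.convexHull(cnt),0.04*cv2.arcLength(cnt,True),True)[:,0]
    return q
def contours(d,lo,hi,amin):
    hsv=cv2.cvtColor(d["frame"],cv2.COLOR_BGR2HSV); m=cv2.inRange(hsv,lo,hi)
    return [c for c in cv2.findContours(m,cv2.RETR_EXTERNAL,cv2.CHAIN_APPROX_NONE)[0] if cv2.contourArea(c)>amin]
E
python3 - <<'E'
from h import *
t=dict(np.load("top0.npz"));s=dict(np.load("scene0.npz"))
for n,d in(("top",t),("scene",s)):
    for c in contours(d,(5,170,150),(16,255,255),60):
        print(n,cv2.boundingRect(c),cv2.contourArea(c),quad(c).tolist(),np.round(cv2.boxPoints(cv2.minAreaRect(c)),1).tolist())
f=t["frame"]
for c in contours(t,(0,0,170),(180,40,255),400):
    x,y,w,h=cv2.boundingRect(c)
    if 360<x<420:
        bp=cv2.boxPoints(cv2.minAreaRect(c)); print("plate",bp.tolist(),[np.round(onz(t,p,34),1).tolist() for p in bp])
g=cv2.cvtColor(f,cv2.COLOR_BGR2GRAY)[238:266,386:416]
m=(g<110).astype(np.uint8)
for c in cv2.findContours(m,cv2.RETR_EXTERNAL,cv2.CHAIN_APPROX_NONE)[0]:
    if cv2.contourArea(c)>20:
        b=cv2.minAreaRect(c); print("dark",b); print(np.round(onz(t,(b[0][0]+386,b[0][1]+238),34),1))
a=cv2.resize(f[190:285,165:355],None,fx=4,fy=4,interpolation=cv2.INTER_CUBIC)
b=cv2.resize(s["frame"][190:280,205:395],None,fx=4,fy=4,interpolation=cv2.INTER_CUBIC)[:220]
cv2.imwrite("pics/c1.png",np.vstack([a,b])[:600])
E
```

```text
top (299, 242, 41, 10) 354.0 [[339, 242], [338, 251], [299, 250], [299, 242]] [[299.0, 242.0], [339.0, 242.0], [339.0, 251.0], [299.0, 251.0]]
top (183, 237, 57, 25) 711.5 [[184, 237], [237, 248], [237, 261], [184, 250]] [[181.1999969482422, 249.39999389648438], [184.1999969482422, 236.0], [239.8000030517578, 248.60000610351562], [236.8000030517578, 262.1000061035156]]
scene (230, 225, 45, 22) 485.0 [[274, 233], [234, 246], [230, 237], [267, 225]] [[229.39999389648438, 234.39999389648438], [271.70001220703125, 223.8000030517578], [274.79998779296875, 236.3000030517578], [232.5, 246.89999389648438]]
scene (304, 208, 26, 15) 162.5 [[329, 212], [309, 222], [304, 217], [324, 208]] [[303.6000061035156, 216.0], [326.8999938964844, 206.6999969482422], [329.79998779296875, 213.89999389648438], [306.5, 223.1999969482422]]
plate [[371.00006103515625, 238.00003051757812], [407.40008544921875, 219.80001831054688], [430.40008544921875, 265.8000183105469], [394.00006103515625, 284.0000305175781]] [[554.0, -180.4, 34.0], [592.6, -263.9, 34.0], [489.3, -307.4, 34.0], [451.8, -225.1, 34.0]]
dark ((14.36301326751709, 13.698629379272461), (6.041522979736328, 15.310708999633789), 65.55604553222656)
[ 521.9 -243.6   34. ]
```

View pics/c1.png

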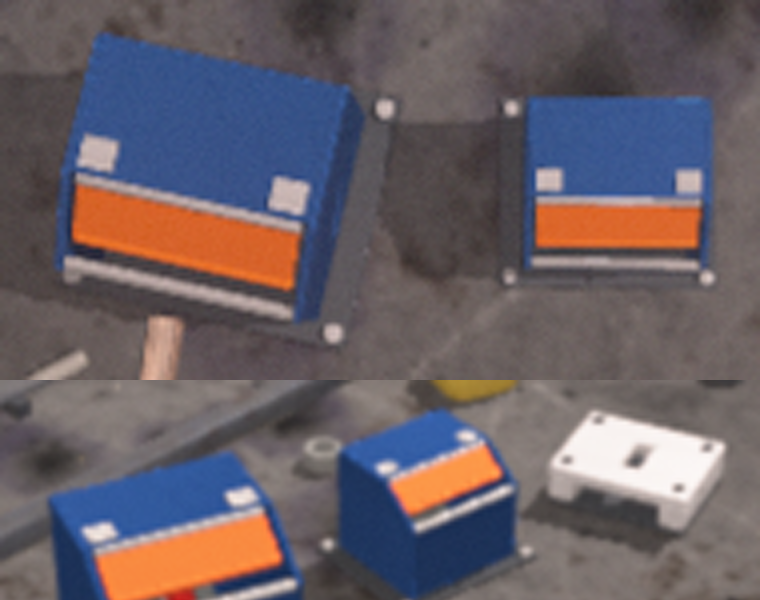

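The crop shows the large dispenser with a flap about 56 px wide, its corners in the full top image at about (184,236), (240,247), (239,262) and (183,251). The red grip is visible in the gap under its flap in the scene view. The small one is at crop (617,190). I'll check the sizes and plan the close look with the wrist camera.

Run:
```python
from h import *
from bench import arm,cams
t=dict(np.load("top0.npz"));s=dict(np.load("scene0.npz"))
T=[(184,236),(240.2,247.2),(238.7,262.3),(183,251.3)]
S=[(229.5,237),(268,225),(274.7,233.5),(233.5,247)]
P=[]
for a,b in zip(T,S):
    p,e=tri(t,a,s,b);P.append(p);print(np.round(p,1),round(e,1))
A,B=onz(t,T[0],118),onz(t,T[1],118); print("z118",A,B,np.linalg.norm(A-B))
C,D=onz(t,T[2],118-.574*39),onz(t,T[3],118-.574*39); print("lip",D,C,np.linalg.norm(C-D),(C+D)/2-(A+B)/2)
yaw=np.arctan2(*(A-B)[[1,0]])-np.pi/2;print("yaw",np.degrees(yaw))
a,b=onz(t,(299,241.),118),onz(t,(340,241.),118);print("small w if118",np.linalg.norm(a-b))
w=cams.get_image("wrist");st=arm.read_state()
M=np.eye(4);M[:3,:3]=R.from_quat(st["ee_rot"]).as_matrix();M[:3,3]=st["position"]
print(np.round(np.linalg.inv(M)@w["T"],3).tolist(),np.round(w["K"],1).tolist())
# slot axis
r=R.from_quat(st["ee_rot"]).as_matrix();print("tool axes",np.round(r,3).tolist())
```

```text
[562.3 218.4 106.2] 3.6
[539.  105.7 107. ] 5.5
[507.6 109.1  97.8] 2.7
[532.5 224.7  93.5] 0.3
z118 [562.47479401 216.84216328 118.        ] [536.69773585 102.2879598  118.        ] 117.41857715427298
lip [532.44960061 224.31946559  95.614     ] [506.73615814 108.29846913  95.614     ] 118.83624338556109 [-29.99338556   6.74390582 -22.386     ]
yaw -12.681508125115613
small w if118 82.97787562816568
[[-0.0, 0.949, 0.316, 80.506], [1.0, 0.0, -0.0, -0.677], [-0.0, 0.316, -0.949, -143.709], [0.0, 0.0, 0.0, 1.0]] [[304.1, 0.0, 280.2], [0.0, 304.1, 209.0], [0.0, 0.0, 1.0]]
tool axes [[-0.904, -0.427, -0.001], [-0.427, 0.904, 0.001], [0.0, 0.002, -1.0]]
```

The large dispenser's flap measures 117–119 mm, against 83 mm on the small one, so the large one at (217,235) is the right one. Its hinge is at about (550,160,118) and its yaw is about -12.7°. First I'll look at the plate from above, going clear of the vise.

>>> {"api": "servo_tool", "payload": {"commands": [[[0, -0.0245, 0.0303, 0, 0, 0, 0], [0, -0.0245, 0.0303, 0, 0, 0, 0], [0, -0.0245, 0.0303, 0, 0, 0, 0], [0, -0.0245, 0.0303, 0, 0, 0, 0], [0, -0.0245, 0.0303, 0, 0, 0, 0], [0, -0.0245, 0.0303, 0, 0, 0, 0], [0, -0.0245, 0.0303, 0, 0, 0, 0], [0, 0, 0, 0, 0, 0, 7], [0, 0, 0, 0, 0, 0, 7], [0, 0, 0, 0, 0, 0, 7]]]}}

```text
clock: 0.98
position: [331.5, -299.2, 231.4]
ee_rot: [-0.035, 0.999, 0.0, 0.0]
contact_force: [0.2, 0.4, 0.9]
gripper_width: 85.5
grasp_force: 0.0
```

```bash
cat >> h.py <<'E'
def pose(yaw,tilt):
    "tool rotation: y along dir yaw (rad, of x axis), tilted forward by tilt about y"
    xd=np.array([np.cos(yaw),np.sin(yaw),0]);y=np.array([-np.sin(yaw),np.cos(yaw),0])
    z=np.sin(tilt)*xd-np.cos(tilt)*np.array([0,0,1]);return np.c_[np.cross(y,z),y,z]
def plan(p,Rm=None):
    from bench import arm
    st=arm.read_state();Rc=R.from_quat(st["ee_rot"]).as_matrix()
    d=Rc.T@(np.array(p)-st["position"])
    rv=np.degrees(R.from_matrix(Rc.T@Rm).as_rotvec()) if Rm is not None else np.zeros(3)
    d2=(Rm.T if Rm is not None else Rc.T)@(np.array(p)-st["position"])
    print("t",round(st["clock"],2),"pos",np.round(st["position"],1),"shift(cur)",np.round(d,1),"len",round(np.linalg.norm(d)),"turn",np.round(rv,2),"shift(after turn)",np.round(d2,1),"F",np.round(st["contact_force"],1),"w",round(st["gripper_width"],1),"j",np.round(st["joints"],2))
E
python3 -c "
from h import *
plan((522,-244,150),pose(np.radians(-12.7),0))"
```

```text
t 0.98 pos [ 331.5 -299.2  231.4] shift(cur) [-193.9   41.6   81.5] len 214 turn [ 0.    0.02 16.75] shift(after turn) [-173.7   95.7   81.4] F [0.2 0.4 0.9] w 85.5 j [-0.37  0.08 -0.4  -0.   -1.09 -1.13]
```

>>> {"api": "servo_tool", "payload": {"commands": [[[0, 0, 0, 0, 0, 0, 6.75], [0, 0, 0, 0, 0, 0, 6], [0, -0.029, 0.016, 0.0136, 0, 0, 4], [0, -0.029, 0.016, 0.0136, 0, 0, 0], [0, -0.029, 0.016, 0.0136, 0, 0, 0], [0, -0.029, 0.016, 0.0136, 0, 0, 0], [0, -0.029, 0.016, 0.0136, 0, 0, 0], [0, -0.029, 0.016, 0.0136, 0, 0, 0], [0, 0, 0, 0, 0, 0, 0], [0, 0, 0, 0, 0, 0, 0]]]}}

```text
clock: 1.82
position: [521.6, -241.1, 147.7]
ee_rot: [0.108, 0.994, 0.0, -0.002]
contact_force: [-0.5, -0.2, 0.0]
gripper_width: 85.3
grasp_force: 0.0
```

Run:
```python
from h import *
from bench import cams
w=cams.get_image("wrist");np.savez("wplate.npz",**w);cv2.imwrite("pics/wplate.png",w["frame"])
print(proj(w,(521.9,-243.6,34)))
plan((456,180.7,209.6),pose(np.radians(-12.7),np.radians(35)))
```

```text
[277.77500007 204.4424066 ]
t 1.87 pos [ 520.9 -241.6  148.7] shift(cur) [154.6 398.4 -60.5] len 432 turn [  0.07 -35.14   0.24] shift(after turn) [  93.   397.7 -139.4] F [ 0.1  0.5 -0.4] w 85.7 j [-0.15  0.37 -0.23 -0.   -0.97 -1.64]
```

View pics/wplate.png

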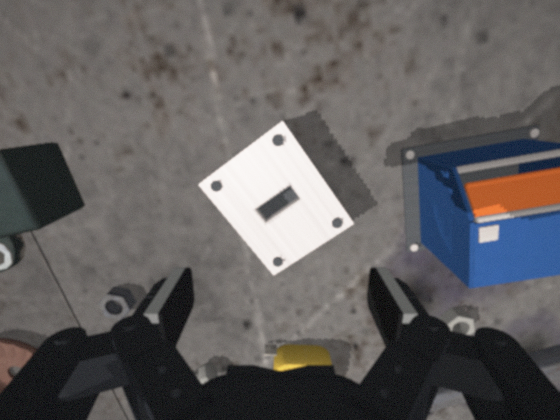

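The wrist view shows the plate with its slot centred at about (277,203), with the long axis rising to the right. The centre projected from the top camera is (278,204), so the two agree. I'll measure the slot and move on to the dispenser.

>>> {"api": "servo_tool", "payload": {"commands": [[[0, 0, 0, -0.035, 0, 0, 0], [0, 0, 0, -0.035, 0, 0, 0], [0, 0, 0.0398, 0, 0, -4.4, 0], [0, 0, 0.0398, 0, 0, -4.4, 0], [0, 0, 0.0398, 0, 0, -4.4, 0], [0, 0, 0.0398, 0, 0, -4.4, 0], [0, 0, 0.0398, 0, 0, -4.4, 0], [0, 0, 0.0398, 0, 0, -4.4, 0], [0, 0, 0.0398, 0, 0, -4.4, 0], [0, 0, 0.0398, 0, 0, -4.4, 0]]]}}

```text
clock: 2.7
position: [582.8, 3.7, 224.9]
ee_rot: [0.11, 0.96, -0.039, 0.255]
contact_force: [0.9, -1.0, 1.5]
gripper_width: 85.1
grasp_force: 0.0
```

Run:
```python
from h import *
w=dict(np.load("wplate.npz"))
g=cv2.cvtColor(w["frame"],cv2.COLOR_BGR2GRAY)
sub=cv2.resize(g[180:226,250:304],None,fx=4,fy=4,interpolation=cv2.INTER_CUBIC)
m=(sub<150).astype(np.uint8)
c=max(cv2.findContours(m,cv2.RETR_EXTERNAL,cv2.CHAIN_APPROX_NONE)[0],key=cv2.contourArea)
bp=cv2.boxPoints(cv2.minAreaRect(c)); uv=(bp+.5)/4-.5+[250,180]
P=np.array([onz(w,u,34) for u in uv]);print(np.round(P,1).tolist(),P.mean(0))
e=[P[1]-P[0],P[2]-P[1]];L=[np.linalg.norm(x) for x in e];print("sizes",L);l=e[int(np.argmax(L))];print("slot y dir deg",np.degrees(np.arctan2(l[1],l[0]))%180)
# plate outline
m=(g>190).astype(np.uint8);c=max(cv2.findContours(m,cv2.RETR_EXTERNAL,cv2.CHAIN_APPROX_NONE)[0],key=cv2.contourArea)
Q=np.array([onz(w,u,34) for u in cv2.boxPoints(cv2.minAreaRect(c))]);print("plate",Q.mean(0),[round(np.degrees(np.arctan2(*(Q[i+1]-Q[i])[[1,0]]))%180,1) for i in range(3)],[np.linalg.norm(Q[i+1]-Q[i]) for i in range(2)])
plan((456,180.7,209.6),pose(np.radians(-12.7),np.radians(35)))
```

```text
[[521.4, -263.8, 34.0], [506.6, -229.7, 34.0], [520.0, -224.3, 34.0], [535.2, -258.8, 34.0]] [ 520.80497058 -244.16586144   34.        ]
sizes [np.float64(37.15303107318823), np.float64(14.379947168670503)]
slot y dir deg 113.34073204091452
plate [ 522.66348868 -246.03174997   34.        ] [np.float64(111.5), np.float64(23.8), np.float64(116.0)] [np.float64(90.39369332262002), np.float64(110.56141446212395)]
t 2.7 pos [582.8   3.7 224.9] shift(cur) [148.8 143.  -71. ] len 218 turn [-1.32 -5.15 -0.01] shift(after turn) [142.  144.7 -80.7] F [ 0.9 -1.   1.5] w 85.1 j [ 0.35  0.11 -0.74  0.82 -0.4  -2.86]
```

The slot centre is at (520.8,-244.2), with its long direction about 113.3°. Joint 6 is near its limit in this tool orientation, so I'll fit a quick kinematic model from the recorded states and compare both half-turn choices.

```bash
cat > kin.py <<'E'
from h import *
from scipy.optimize import least_squares
from bench import arm
def fk(q,g):
    L1,L2,L6,h,e,a=g
    R1=R.from_euler('z',q[0]);p=R1.apply([a,0,h])
    Ra=R1*R.from_euler('y',q[1]);p=p+Ra.apply([0,0,L1])
    Rb=Ra*R.from_euler('y',-q[2]);p=p+Rb.apply([L2,0,e])
    Rc=Rb*R.from_euler('x',q[3])*R.from_euler('y',-q[4])
    p=p+Rc.apply([L6,0,0])
    # tool: z along Rc x
    Rt=Rc*R.from_euler('x',q[5]);return p,Rt
B0=np.array([[0,0,1],[0,1,0],[-1,0,0]],float) # placeholder columns tool axes in Rt frame
lo=np.array([-3.14,-1.21,-1.07,-3.16,-2.99,-3.1]);hi=np.array([3.14,2.06,1.41,2.05,-.16,3.1])
D=[([-.8714,.3856,.0066,-.0005,-1.194,-.2586],[266.4,-564.7,230.2],[-.2185,.9758,.001,-.0003]),
([-.37,.08,-.4,0,-1.09,-1.13],[331.5,-299.2,231.4],[-.035,.999,0,0]),
([-.15,.37,-.23,0,-.97,-1.64],[520.9,-241.6,148.7],[.108,.994,0,-.002])]
D.append(([0.35,.11,-.74,.82,-.4,-2.86],[582.8,3.7,224.9],[.11,.96,-.039,.255]))
g=least_squares(lambda g:np.ravel([fk(d[0],g)[0]-d[1] for d in D]+[(np.array(g[4:])*.01).tolist()+[0]]),[560,436,200,300,0,0]).x
off=R.from_matrix(np.array([fk(d[0],g)[1].inv().as_matrix()@R.from_quat(d[2]).as_matrix() for d in D])) # tool offset
A=off.mean()
if __name__=="__main__":
    print(np.round(g,1),[np.round(fk(d[0],g)[0]-d[1],1).tolist() for d in D],np.round(np.degrees((A.inv()*off).magnitude()),1))
def ik(p,Rm,q0):
    f=lambda q:np.r_[(fk(q,g)[0]-p)/100,((fk(q,g)[1]*A).inv()*R.from_matrix(Rm)).as_rotvec()]
    s=least_squares(f,np.clip(q0,lo+.01,hi-.01),bounds=(lo,hi));return s.x,s.cost
E
cat > chk.py <<'E'
from kin import *
print(np.round(g,1),[np.round(fk(d[0],g)[0]-d[1],1).tolist() for d in D],np.round(np.degrees((A.inv()*off).magnitude()),1))
F=np.array([528.8,164.3,103.1]);q=arm.read_state()["joints"]
for flip in(0,1):
    M=pose(np.radians(-12.7),np.radians(35))
    if flip: M=M@np.diag([-1,-1,1])
    for s in([0,0,0,0,0,np.pi*flip],[0,0,0,-.8,0,.8+np.pi*flip],[0,0,0,-2.4,0,2]):
        q0=q+s
        for d in(-130,63,-100):
            q0,c=ik(F+M[:,2]*d,M,q0);print(flip,d,np.round(q0,2),f"{c:.4f}")
E
python3 chk.py
```

```text
[  426.   -353.8  -388.2 -1072.2   370.3   564.2] [[77.2, 156.5, -44.5], [92.8, 134.6, 1.2], [107.0, 146.7, 70.0], [-77.9, 62.9, -26.7]] [136.1  37.4  24.3  75.3]
0 -130 [ 0.29  0.11 -0.76 -0.48 -0.24 -0.42] 0.0157
0 63 [ 0.21  0.77  0.09 -0.36 -0.26 -0.62] 0.0000
0 -100 [ 0.27  0.17 -0.74 -0.83 -0.16 -0.1 ] 0.0041
0 -130 [ 0.29  0.11 -0.76 -0.48 -0.24 -0.42] 0.0157
0 63 [ 0.21  0.77  0.09 -0.36 -0.26 -0.62] 0.0000
0 -100 [ 0.27  0.17 -0.74 -0.83 -0.16 -0.1 ] 0.0041
0 -130 [ 0.29  0.11 -0.76 -0.48 -0.24 -0.42] 0.0157
0 63 [ 0.21  0.77  0.09 -0.36 -0.26 -0.62] 0.0000
0 -100 [ 0.27  0.17 -0.74 -0.83 -0.16 -0.1 ] 0.0041
1 -130 [ 0.14  0.06 -0.76 -0.76 -0.45  2.88] 0.0069
1 63 [ 0.06  0.78  0.22 -0.62 -0.58  2.61] 0.0000
1 -100 [ 0.1   0.11 -0.75 -1.02 -0.39  3.1 ] 0.0003
1 -130 [ 0.14  0.06 -0.76 -0.76 -0.45  2.88] 0.0069
1 63 [ 0.06  0.78  0.22 -0.62 -0.58  2.61] 0.0000
1 -100 [ 0.1   0.11 -0.75 -1.02 -0.39  3.1 ] 0.0003
1 -130 [ 0.15 -0.04 -0.98 -0.97 -0.35 -3.1 ] 0.0161
1 63 [ 0.03  0.13 -1.07 -2.42 -0.58 -1.83] 0.0432
1 -100 [ 0.1   0.07 -0.83 -1.09 -0.38 -3.1 ] 0.0003
```

```bash
python3 - <<'E'
s=open("kin.py").read()
s=s.replace("L1,L2,L6,h,e,a=g","L1,L2,L6,h,e,a,b=g").replace("apply([a,0,h])","apply([a,b,h])").replace("'x',q[5]","'x',-q[5]").replace("'x',q[3]","'x',SG*q[3]").replace("def fk","SG=1\ndef fk",1)
s=s.replace("[560,436,200,300,0,0]","[560,436,200,300,0,0,-160]").replace("[(np.array(g[4:])*.01).tolist()+[0]]","[(np.array(g[3:6])*.01).tolist()]")
open("kin.py","w").write(s)
E
python3 chk.py; sed 's/^SG=1/SG=-1/' kin.py>kin2.py; python3 -c "
import kin2"; python3 kin2.py
```

```text
[ 501.6    3.    78.1 -316.2  144.6  325.8 -174.6] [[-32.7, 15.6, -26.5], [11.3, -21.0, 1.2], [37.8, -19.4, 42.3], [-38.9, 32.6, -17.1]] [18.8 18.8 18.7 75.1]
0 -130 [ 0.78  0.01 -0.75 -0.44 -0.59 -3.1 ] 0.0169
0 63 [ 0.57  0.25 -1.07 -0.47 -0.23 -3.1 ] 0.4185
0 -100 [ 0.73  0.01 -0.94 -0.44 -0.39 -3.1 ] 0.0300
0 -130 [ 0.78  0.01 -0.75 -0.44 -0.59 -3.1 ] 0.0169
0 63 [ 0.57  0.25 -1.07 -0.47 -0.23 -3.1 ] 0.4185
0 -100 [ 0.73  0.01 -0.94 -0.44 -0.39 -3.1 ] 0.0300
0 -130 [ 0.78  0.01 -0.75 -0.44 -0.59 -3.1 ] 0.0169
0 63 [ 0.57  0.25 -1.07 -0.47 -0.23 -3.1 ] 0.4185
0 -100 [ 0.73  0.01 -0.94 -0.44 -0.39 -3.1 ] 0.0300
1 -130 [ 0.85 -0.06 -0.99 -1.22 -0.7  -0.82] 0.0000
1 63 [ 0.59  0.24 -1.07 -1.09 -0.35 -0.66] 0.4950
1 -100 [ 0.8  -0.03 -1.07 -1.29 -0.62 -0.9 ] 0.0066
1 -130 [ 0.85 -0.06 -0.99 -1.22 -0.7  -0.82] 0.0000
1 63 [ 0.59  0.24 -1.07 -1.09 -0.35 -0.66] 0.4950
1 -100 [ 0.8  -0.03 -1.07 -1.29 -0.62 -0.9 ] 0.0066
1 -130 [ 0.85 -0.06 -0.99 -1.22 -0.7  -0.82] 0.0000
1 63 [ 0.59  0.24 -1.07 -1.09 -0.35 -0.66] 0.4950
1 -100 [ 0.8  -0.03 -1.07 -1.29 -0.62 -0.9 ] 0.0066
[ 531.6  140.3  257.8  -26.2   58.1  233.7 -150.7] [[-5.1, 20.2, -19.6], [12.7, 4.0, 1.3], [24.8, 6.7, 31.7], [-4.8, -31.3, -13.4]] [0.1 0.1 0.3 0.2]
```

```bash
python3 - <<'E'
s=open("kin.py").read()
s=s.replace("SG=1","SG=-1").replace("h,e,a,b=g","h,e,a,b,wy,wz,tz=g")
s=s.replace("Rc=Rb*R.from_euler('x',SG*q[3])*","R4=Rb*R.from_euler('x',SG*q[3]);p=p+R4.apply([0,wy,wz])\n    Rc=R4*").replace("[L6,0,0]","[L6,0,tz]")
s=s.replace("0,0,-160]","0,0,-160,0,0,0]").replace("[(np.array(g[3:6])*.01).tolist()]","[(np.array(g[4:6])*.01).tolist()+[0],np.array(g[7:])*.01]")
s=s.replace("([0.35,.11,-.74,.82,-.4,-2.86],[582.8,3.7,224.9],[.11,.96,-.039,.255])","(lambda s:(s['joints'],s['position'],s['ee_rot']))(arm.read_state())")
open("kin.py","w").write(s)
E
python3 chk.py
```

```text
[ 571.7  436.4  370.7  233.4    2.   -60.6  -23.  -137.    -2.4   44.9] [[-0.1, -0.2, 0.3], [-0.5, -0.8, -0.6], [0.2, 1.0, 0.4], [0.0, -0.0, -0.0]] [0.1 0.1 0.2 0.1]
0 -130 [ 0.9   0.01 -0.79  0.65 -0.64 -3.1 ] 0.0208
0 63 [ 0.56  0.41 -0.72  0.86 -0.31 -3.1 ] 0.0431
0 -100 [ 0.83  0.07 -0.8   0.68 -0.57 -3.1 ] 0.0226
0 -130 [ 0.9   0.01 -0.79  0.65 -0.64 -3.1 ] 0.0208
0 63 [ 0.56  0.41 -0.72  0.86 -0.31 -3.1 ] 0.0431
0 -100 [ 0.83  0.07 -0.8   0.68 -0.57 -3.1 ] 0.0226
0 -130 [ 0.14 -0.01 -0.87 -3.16 -0.16  1.32] 0.0623
0 63 [ 0.07  0.42 -0.66 -3.16 -0.16  1.35] 0.0153
0 -100 [ 0.12  0.06 -0.84 -3.16 -0.16  1.33] 0.0489
1 -130 [ 0.92  0.01 -0.92  1.06 -0.64 -0.45] 0.0000
1 63 [ 0.35  0.42 -0.83  2.05 -0.38 -1.  ] 0.0006
1 -100 [ 0.81  0.07 -0.94  1.21 -0.55 -0.52] 0.0000
1 -130 [ 0.92  0.01 -0.92  1.06 -0.64 -0.45] 0.0000
1 63 [ 0.35  0.42 -0.83  2.05 -0.38 -1.  ] 0.0006
1 -100 [ 0.81  0.07 -0.94  1.21 -0.55 -0.52] 0.0000
1 -130 [ 0.14 -0.01 -0.87 -3.16 -0.16 -1.82] 0.0630
1 63 [ 0.07  0.42 -0.66 -3.16 -0.16 -1.79] 0.0154
1 -100 [ 0.12  0.06 -0.84 -3.16 -0.16 -1.82] 0.0495
```

>>> {"api": "servo_tool", "payload": {"commands": [[[0, 0, 0, 0, 0, 0, -7.1], [0, 0, 0, 0, 0, 0, -7.1], [0, 0, 0, 0, 0, 0, -7.1], [0, 0, 0, 0, 0, 0, -7.1], [0, 0, 0, 0, 0, 0, -7.1], [0, 0, 0, 0, 0, 0, -7.1], [0, 0, 0, 0, 0, 0, -7.1], [0, 0, 0, 0, 0, 0, -7.1], [0, 0, 0, 0, 0, 0, -7.1], [0, 0, 0, 0, 0, 0, -7.1]]]}}

```text
clock: 3.53
position: [583.4, 0.8, 225.1]
ee_rot: [-0.469, 0.845, -0.181, 0.183]
contact_force: [-0.0, 0.4, 1.1]
gripper_width: 85.5
grasp_force: 0.0
```

>>> {"api": "servo_tool", "payload": {"commands": [[[0, 0, 0, 0, 0, 0, -7.1], [0, 0, 0, 0, 0, 0, -7.1], [0, 0, 0, 0, 0, 0, -7.1], [0, 0, 0, 0, 0, 0, -7.1], [0, 0, 0, 0, 0, 0, -7.1], [0, 0, 0, 0, 0, 0, -7.1], [0, 0, 0, 0, 0, 0, -7.1], [0, 0, 0, 0, 0, 0, -7.1], [0, 0, 0, 0, 0, 0, -7.1], [0, 0, 0, 0, 0, 0, -7.1]]]}}

```text
clock: 4.37
position: [583.4, 0.8, 225.0]
ee_rot: [0.872, -0.416, 0.253, -0.044]
contact_force: [0.7, -0.0, 0.2]
gripper_width: 85.3
grasp_force: 0.0
```

>>> {"api": "servo_tool", "payload": {"commands": [[[0, 0, 0, 0, 0, 0, -7.1], [0, 0, 0, 0, 0, 0, -7.1], [0, 0, 0, 0, 0, 0, -7.1], [0, 0, 0, 0, 0, 0, -7.1], [0, 0, 0, 0, 0, 0, -7.1]]]}}

```text
clock: 4.78
position: [583.4, 0.8, 225.1]
ee_rot: [0.958, -0.13, 0.255, 0.035]
contact_force: [-0.3, 0.5, -0.1]
gripper_width: 85.3
grasp_force: 0.0
```

```bash
python3 - <<'E'
from h import *
M=pose(np.radians(-12.7),np.radians(35))@np.diag([-1,-1,1])
plan((456,180.7,209.6),M)
E
python3 chk.py | grep -v "^0"
```

```text
t 4.78 pos [583.4   0.8 225.1] shift(cur) [-155.7 -139.4  -71.6] len 221 turn [ 1.56  5.21 -2.3 ] shift(after turn) [-143.  -147.5  -81.3] F [-0.3  0.5 -0.1] w 85.3 j [ 0.34  0.11 -0.73  0.81 -0.41  0.25]
[ 571.7  436.4  370.6  233.3    1.9  -60.8  -23.3 -136.6   -2.3   45. ] [[-0.1, -0.2, 0.3], [-0.5, -0.8, -0.6], [0.2, 1.0, 0.4], [0.0, -0.0, -0.0]] [0.1 0.1 0.2 0.1]
1 -130 [ 0.92  0.01 -0.92  1.05 -0.64 -0.45] 0.0000
1 63 [ 0.35  0.42 -0.83  2.05 -0.38 -1.  ] 0.0005
1 -100 [ 0.81  0.07 -0.94  1.21 -0.55 -0.52] 0.0000
1 -130 [ 0.92  0.01 -0.92  1.05 -0.64 -0.45] 0.0000
1 63 [ 0.35  0.42 -0.83  2.05 -0.38 -1.  ] 0.0005
1 -100 [ 0.81  0.07 -0.94  1.21 -0.55 -0.52] 0.0000
1 -130 [ 0.27 -0.01 -0.69 -1.98 -0.16  3.1 ] 0.1726
1 63 [ 0.2   0.42 -0.48 -1.92 -0.16  3.1 ] 0.0896
1 -100 [ 0.26  0.06 -0.66 -1.97 -0.16  3.1 ] 0.1524
```

>>> {"api": "servo_tool", "payload": {"commands": [[[0, 0, 0, 0, 1.56, 5.21, -2.3], [0, -0.0204, -0.0211, -0.0116, 0, 0, 0], [0, -0.0204, -0.0211, -0.0116, 0, 0, 0], [0, -0.0204, -0.0211, -0.0116, 0, 0, 0], [0, -0.0204, -0.0211, -0.0116, 0, 0, 0], [0, -0.0204, -0.0211, -0.0116, 0, 0, 0], [0, -0.0204, -0.0211, -0.0116, 0, 0, 0], [0, -0.0204, -0.0211, -0.0116, 0, 0, 0], [0, 0, 0, 0, 0, 0, 0]]]}}

```text
clock: 5.53
position: [471.1, 184.3, 223.5]
ee_rot: [0.952, -0.125, 0.278, 0.037]
contact_force: [-0.1, -0.6, 0.6]
gripper_width: 85.5
grasp_force: 0.0
```

```bash
python3 - <<'E'
from h import *
from bench import cams
w=cams.get_image("wrist");np.savez("wd.npz",**w);cv2.imwrite("pics/wd.png",w["frame"])
M=pose(np.radians(-12.7),np.radians(35))@np.diag([-1,-1,1])
plan((456,180.7,209.6),M)
H=np.array([549.6,159.6,118]);xd=np.array([np.cos(np.radians(-12.7)),np.sin(np.radians(-12.7)),0]);yd=np.array([-xd[1],xd[0],0]);dn=-.819*xd-np.array([0,0,.574])
for s in(59,-59): print(proj(w,H+yd*s),proj(w,H+yd*s+dn*39),proj(w,H+yd*s+dn*51))
for c in contours(w,(5,150,100),(18,255,255),300): print(quad(c).tolist())
E
python3 chk.py | grep -v "^0"|head -4
```

```text
t 5.58 pos [471.6 182.3 223.2] shift(cur) [-19.6   5.6   3.6] len 21 turn [ 1.47  2.47 -1.92] shift(after turn) [-20.    5.    2.6] F [-0.2  0.1 -0.2] w 85.4 j [ 0.85  0.03 -0.88  0.97 -0.63 -0.34]
[220.42203385 189.32147194] [224.45088841 227.4508955 ] [225.61581343 238.4758454 ]
[346.48349254 184.68148601] [344.62655473 222.85255622] [344.08947436 233.8927389 ]
[[344, 189], [340, 222], [221, 219], [219, 190]]
[[517, 142], [514, 164], [443, 178], [444, 158]]
[ 5.715e+02  4.356e+02  3.100e+02  1.722e+02 -5.000e-01 -1.890e+01
  7.300e+00 -1.673e+02  5.000e-01  3.700e+00] [[-0.1, -0.2, 0.3], [-0.5, -0.8, -0.7], [0.2, 1.0, 0.4], [0.0, 0.0, -0.0]] [0.1 0.1 0.2 0.1]
1 -130 [ 0.81  0.   -0.98  1.17 -0.56 -0.48] 0.0000
1 63 [ 0.3   0.4  -0.91  2.05 -0.38 -0.98] 0.0054
```

View pics/wd.png

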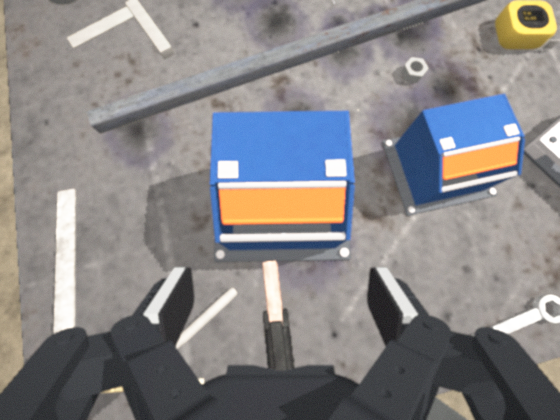

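The wrist view shows the correct dispenser in the middle. Its flap corners are (219,190), (344,189), (340,222) and (221,219), with the hinge rod at row 185. I'll refine its pose from line fits and check joint feasibility at the grasp.

```bash
python3 - <<'E'
s=open("kin.py").read()
s=s.replace("g=least_squares(","""D+=[([0.34,.11,-.73,.81,-.41,.25],[583.4,.8,225.1],[.958,-.13,.255,.035]),([.85,.03,-.88,.97,-.63,-.34],[471.6,182.3,223.2],[.952,-.125,.278,.037]),([0.35,.11,-.74,.82,-.4,-2.86],[582.8,3.7,224.9],[.11,.96,-.039,.255])]
g=least_squares(""",1)
open("kin.py","w").write(s)
E
cat > disp.py <<'E'
from h import *
def edges(d,box,k=6):
    x,y,w,h=box
    im=cv2.resize(d["frame"][y:y+h,x:x+w],None,fx=k,fy=k,interpolation=cv2.INTER_LINEAR)
    m=cv2.inRange(cv2.cvtColor(im,cv2.COLOR_BGR2HSV),(4,140,110),(20,255,255))
    c=max(cv2.findContours(m,cv2.RETR_EXTERNAL,cv2.CHAIN_APPROX_NONE)[0],key=cv2.contourArea)
    P=(c[:,0].astype(float)+.5)/k-.5+[x,y]
    q=cv2.boxPoints(cv2.minAreaRect(P.astype(np.float32)));q=q[np.argsort(q[:,0])];L=q[:2][np.argsort(q[:2,1])];Rr=q[2:][np.argsort(q[2:,1])]
    C=[L[0],Rr[0],Rr[1],L[1]]
    ln=[]
    for i in range(4):
        a,b=C[i],C[(i+1)%4];u=(b-a)/np.linalg.norm(b-a);n=np.array([-u[1],u[0]])
        s=(P-a)@u/np.linalg.norm(b-a);S=P[(abs((P-a)@n)<(2 if i%2==0 else 4))&(s>.15)&(s<.85)]
        v=cv2.fitLine(S.astype(np.float32),cv2.DIST_HUBER,0,.01,.01).ravel();ln.append(np.cross([v[2],v[3],1],[v[2]+v[0],v[3]+v[1],1]))
    X=lambda a,b:(lambda p:p[:2]/p[2])(np.cross(a,b))
    return [X(ln[3],ln[0]),X(ln[0],ln[1]),X(ln[1],ln[2]),X(ln[2],ln[3])]
E
python3 - <<'E'
from disp import *
W=dict(np.load("wd.npz"));t=dict(np.load("top0.npz"))
cs={}
for n,d,b in(("w",W,(205,175,155,60)),("t",t,(170,225,85,50))):
    c=edges(d,b);cs[n]=c;print(n,np.round(c,1).tolist())
    for i,(l,r,z) in enumerate(((0,1,116.5),(3,2,118-.574*39))):
        A,B=onz(d,c[l],z),onz(d,c[r],z);v=A-B
        print("  ",np.round(A,1),np.round(B,1),"mid",np.round((A+B)/2,1),"w",round(np.linalg.norm(v),1),"yaw",round(np.degrees(np.arctan2(-v[0],v[1])),2))
for i in range(4): print(np.round(tri(W,cs["w"][i],t,cs["t"][i])[0],1),tri(W,cs["w"][i],t,cs["t"][i])[1])
from kin import *
print(np.round(g,1),[np.round(fk(d[0],g)[0]-d[1],1).tolist() for d in D])
F=np.array([528.8,164.3,103.1])
for yaw in(-12.7,-11):
  for tilt in(35,30,25):
    a=np.radians(35);xd=np.array([np.cos(np.radians(yaw)),np.sin(np.radians(yaw)),0]);ax=np.sin(a)*xd-np.cos(a)*np.array([0,0,1])
    M=pose(np.radians(yaw),np.radians(tilt))@np.diag([-1,-1,1]);q0=D[5][0]
    q1,c=ik(F+63*ax,M,q0);print(yaw,tilt,np.round(q1,2),f"{c:.5f}")
E
```

```text
w [[218.4, 189.6], [344.9, 188.0], [342.7, 222.3], [221.4, 224.2]]
   [563.3 219.2 116.5] [534.3 104.  116.5] mid [548.8 161.6 116.5] w 118.8 yaw -14.14
   [535.3 226.4  95.6] [506.5 110.7  95.6] mid [520.9 168.6  95.6] w 119.2 yaw -13.98
t [[183.6, 235.7], [239.7, 248.4], [237.5, 262.4], [182.3, 249.9]]
   [563.3 218.1 116.5] [534.5 103.6 116.5] mid [548.9 160.8 116.5] w 118.1 yaw -14.11
   [535.3 225.8  95.6] [506.5 110.8  95.6] mid [520.9 168.3  95.6] w 118.5 yaw -14.07
[563.6 218.9 115. ] 0.985556263824539
[534.5 103.7 115.4] 0.05395760440485943
[506.5 110.8  95.8] 0.04545350973615476
[535.5 226.4  94.1] 0.5384414992703261
[ 571.1  434.1  295.8  158.7   -0.    -9.7    7.4 -167.3   -1.1   -3.5] [[-0.0, -0.2, 0.1], [-0.4, -0.7, -0.7], [0.1, 1.1, 0.6], [-1.0, -0.0, 0.3], [0.9, -2.6, 1.7], [0.5, 0.1, -0.6], [-0.5, 2.1, -1.4]]
-12.7 35 [ 0.3   0.4  -0.92  2.05 -0.39 -0.99] 0.00600
-12.7 30 [ 0.26  0.39 -0.91  2.05 -0.3  -0.94] 0.00160
-12.7 25 [ 0.23  0.38 -0.89  2.05 -0.21 -0.9 ] 0.00000
-11 35 [ 0.3   0.4  -0.91  2.05 -0.37 -0.96] 0.00743
-11 30 [ 0.26  0.38 -0.9   2.05 -0.28 -0.91] 0.00223
-11 25 [ 0.22  0.38 -0.89  2.05 -0.2  -0.87] 0.00004
```

The dispenser's yaw refines to -14.1° and its hinge to (551.9,160.7,118). The joint 4 limit is a concern, so I'll search all the joint solutions.

```bash
cat > dk.py <<'E'
from kin import *
yaw=np.radians(-14.1);H=np.array([551.9,160.7,118]);xd=np.array([np.cos(yaw),np.sin(yaw),0]);yd=np.array([-xd[1],xd[0],0]);zz=np.array([0,0,1.])
a35=np.radians(35);dn=-np.cos(a35)*xd-np.sin(a35)*zz;ax=np.sin(a35)*xd-np.cos(a35)*zz
F=H+26*dn
def P(tilt,flip=1): 
    M=pose(yaw,np.radians(tilt));return M@np.diag([-1,-1,1]) if flip else M
E
python3 - <<'E'
from dk import *
print(F,ax)
rng=np.random.default_rng(0)
for flip in(0,1):
  for tilt,dep in((35,63),(30,63)):
    S=[]
    for _ in range(40):
        q,c=ik(F+dep*ax,P(tilt,flip),rng.uniform(lo,hi))
        if c<1e-4 and not any(np.abs(q-s).max()<.05 for s in S): S.append(q);print(flip,tilt,dep,np.round(q,2))
q0=D[5][0]
for tilt in(35,32,30,28,26):
    q,c=ik(F+63*ax,P(tilt),q0);p,Rt=fk(q,g);print(tilt,np.round(q,2),c,p-(F+63*ax),np.degrees((R.from_matrix(P(tilt)).inv()*Rt*A).as_rotvec()))
E
```

```text
[531.24371126 165.88850111 103.08701265] [ 0.55629573 -0.13973183 -0.81915204]
35 [ 0.31  0.4  -0.91  2.05 -0.4  -1.01] 0.004709315040780752 [0.28174922 0.87300115 1.25461779] [-4.48994022e+00 -3.15705048e+00  4.45057883e-03]
32 [ 0.28  0.39 -0.91  2.05 -0.34 -0.98] 0.002222557833453078 [0.2200234  0.55467655 0.88213708] [-3.0173064  -2.26184787  0.00324292]
30 [ 0.27  0.39 -0.9   2.05 -0.3  -0.97] 0.0010462534452706914 [0.16207287 0.3600909  0.61320974] [-2.0409806  -1.59030057  0.00229962]
28 [ 0.25  0.39 -0.9   2.05 -0.27 -0.95] 0.0002958460591208585 [0.09170071 0.18066839 0.32981973] [-1.07046473 -0.86448115  0.00125877]
26 [ 0.24  0.38 -0.89  2.05 -0.23 -0.93] 3.0087832574700423e-06 [0.00976689 0.01713819 0.03359219] [-0.10652835 -0.08892704  0.00013036]
```

```bash
cat >> dk.py <<'E'
import json,os
def log():
    st=arm.read_state();L=json.load(open("log.json")) if os.path.exists("log.json") else []
    L.append([st["joints"].tolist(),st["position"].tolist(),st["ee_rot"].tolist()]);json.dump(L,open("log.json","w"))
E
python3 - <<'E'
from dk import *
log(); plan(F-50*ax,P(35))
for tilt in (35,28,26):
  q0=D[5][0]
  for d in(-50,-25,0,20,40,50,57,63):
    q0,c=ik(F+d*ax,P(tilt),q0);print(tilt,d,np.round(q0,2),f"{c:.5f}")
E
```

```text
t 5.58 pos [471.6 182.3 223.2] shift(cur) [-14.6   0.6  84.6] len 86 turn [ 0.69  2.47 -0.75] shift(after turn) [-18.2   1.4  83.9] F [-0.2  0.1 -0.2] w 85.4 j [ 0.85  0.03 -0.88  0.97 -0.63 -0.34]
35 -50 [ 0.47  0.16 -1.02  1.79 -0.4  -0.86] 0.00000
35 -25 [ 0.36  0.21 -1.    2.01 -0.37 -0.98] 0.00000
35 0 [ 0.33  0.26 -0.98  2.05 -0.38 -1.01] 0.00033
35 20 [ 0.32  0.31 -0.96  2.05 -0.38 -1.01] 0.00124
35 40 [ 0.32  0.35 -0.94  2.05 -0.39 -1.01] 0.00264
35 50 [ 0.31  0.37 -0.93  2.05 -0.39 -1.01] 0.00348
35 57 [ 0.31  0.39 -0.92  2.05 -0.4  -1.01] 0.00413
35 63 [ 0.31  0.4  -0.91  2.05 -0.4  -1.01] 0.00471
28 -50 [ 0.64  0.17 -0.94  1.22 -0.4  -0.45] 0.00000
28 -25 [ 0.53  0.21 -0.95  1.44 -0.34 -0.58] 0.00000
28 0 [ 0.42  0.26 -0.95  1.69 -0.3  -0.73] 0.00000
28 20 [ 0.33  0.3  -0.94  1.88 -0.27 -0.85] 0.00000
28 40 [ 0.26  0.34 -0.92  2.05 -0.26 -0.95] 0.00000
28 50 [ 0.26  0.36 -0.91  2.05 -0.26 -0.95] 0.00006
28 57 [ 0.25  0.37 -0.9   2.05 -0.27 -0.95] 0.00017
28 63 [ 0.25  0.39 -0.9   2.05 -0.27 -0.95] 0.00030
26 -50 [ 0.68  0.17 -0.9   1.05 -0.42 -0.32] 0.00000
26 -25 [ 0.59  0.22 -0.92  1.24 -0.35 -0.43] 0.00000
26 0 [ 0.48  0.26 -0.93  1.48 -0.3  -0.58] 0.00000
26 20 [ 0.39  0.3  -0.93  1.68 -0.27 -0.71] 0.00000
26 40 [ 0.31  0.34 -0.92  1.88 -0.25 -0.83] 0.00000
26 50 [ 0.27  0.36 -0.91  1.97 -0.24 -0.88] 0.00000
26 57 [ 0.25  0.37 -0.9   2.02 -0.24 -0.92] 0.00000
26 63 [ 0.24  0.38 -0.89  2.05 -0.23 -0.93] 0.00000
```

```bash
python3 -c "
from dk import *
plan(F-45*ax,P(28))"
```

```text
t 5.58 pos [471.6 182.3 223.2] shift(cur) [-14.4   0.6  89.6] len 91 turn [ 0.64 -4.53 -0.8 ] shift(after turn) [-7.2  1.4 90.4] F [-0.2  0.1 -0.2] w 85.4 j [ 0.85  0.03 -0.88  0.97 -0.63 -0.34]
```

>>> {"api": "servo_tool", "payload": {"commands": [[[130, 0, 0, 0, 0.64, -4.53, -0.8], [130, -0.0024, 0.0005, 0.0301, 0, 0, 0], [130, -0.0024, 0.0005, 0.0301, 0, 0, 0], [130, -0.0024, 0.0005, 0.0302, 0, 0, 0], [130, 0, 0, 0, 0, 0, 0], [130, 0, 0, 0, 0, 0, 0]]]}}

```text
clock: 6.08
position: [506.6, 166.7, 146.3]
ee_rot: [0.961, -0.125, 0.243, 0.034]
contact_force: [0.3, -0.7, 0.7]
gripper_width: 42.1
grasp_force: 0.0
```

```bash
python3 - <<'E'
s=open("kin.py").read()
if "log.json" not in s:
    s=s.replace("g=least_squares(","import json\nD+=json.load(open('log.json'))\ng=least_squares(",1);open("kin.py","w").write(s)
E
python3 - <<'E'
from dk import *
log();plan(F-45*ax,P(28))
E
python3 - <<'E'
from dk import *
print(np.round(g,1),[np.round(fk(d[0],g)[0]-d[1],1).tolist() for d in D])
for tilt in (35,30,28):
  q0=arm.read_state()["joints"]
  for d in(-45,0,40,58):
    q0,c=ik(F+d*ax,P(tilt),q0);print(tilt,d,np.round(q0,2),f"{c:.5f}")
E
```

```text
t 6.08 pos [506.6 166.7 146.3] shift(cur) [-4.6 -5.2  4.7] len 8 turn [ 0.61 -0.43 -0.52] shift(after turn) [-4.6 -5.2  4.8] F [ 0.3 -0.7  0.7] w 42.1 j [ 0.63  0.17 -0.94  1.24 -0.4  -0.46]
[ 5.688e+02  4.296e+02  2.958e+02  1.598e+02 -2.500e+00 -3.500e+00
  5.100e+00 -1.649e+02  3.000e-01 -4.500e+00] [[-0.1, 0.1, -0.2], [0.1, -0.9, -0.8], [0.2, 1.2, 1.2], [-0.1, 0.5, -0.2], [0.8, -2.9, 1.5], [0.6, -0.3, -0.3], [-0.6, 1.8, -1.5], [-0.8, -0.4, 0.5], [-0.1, 0.5, -0.2]]
35 -45 [ 0.45  0.17 -1.01  1.84 -0.39 -0.89] 0.00000
35 0 [ 0.34  0.27 -0.98  2.05 -0.38 -1.02] 0.00034
35 40 [ 0.32  0.36 -0.94  2.05 -0.39 -1.02] 0.00269
35 58 [ 0.32  0.4  -0.92  2.05 -0.4  -1.02] 0.00430
30 -45 [ 0.57  0.17 -0.97  1.45 -0.38 -0.61] 0.00000
30 0 [ 0.36  0.26 -0.96  1.88 -0.31 -0.87] 0.00000
30 40 [ 0.28  0.35 -0.93  2.05 -0.3  -0.97] 0.00025
30 58 [ 0.28  0.38 -0.91  2.05 -0.31 -0.97] 0.00086
28 -45 [ 0.62  0.18 -0.94  1.27 -0.38 -0.48] 0.00000
28 0 [ 0.42  0.26 -0.95  1.7  -0.3  -0.74] 0.00000
28 40 [ 0.27  0.34 -0.92  2.05 -0.26 -0.96] 0.00000
28 58 [ 0.26  0.38 -0.9   2.05 -0.27 -0.96] 0.00020
```

>>> {"api": "servo_tool", "payload": {"commands": [[[130, 0, 0, 0, 0.6, -1.4, -0.5], [130, -0.0046, -0.0052, 0.0048, 0, 0, 0], [130, 0.0014, 0, 0.0099, 0, 0, 0], [130, 0.0014, 0, 0.0099, 0, 0, 0], [130, 0.0014, 0, 0.0099, 0, 0, 0], [130, 0, 0, 0, 0, 0, 0]]]}}

```text
clock: 6.58
position: [523.6, 171.1, 117.1]
ee_rot: [0.965, -0.118, 0.234, 0.027]
contact_force: [-0.3, -0.6, -0.2]
gripper_width: 41.8
grasp_force: 0.0
```

Run:
```python
from dk import *
from bench import cams
log();plan(F-15*ax,P(27));plan(F+58*ax,P(27))
w=cams.get_image("wrist");s=cams.get_image("scene")
M=F+91*ax
print(proj(w,F),proj(w,H))
cv2.imwrite("pics/e.png",np.hstack([w["frame"][:,:],cv2.resize(s["frame"][180:300,190:310],(420,420))])[:, :980][:, 100:900])
```

```text
t 6.58 pos [523.6 171.1 117.1] shift(cur) [-0.7  3.2  1.5] len 4 turn [-0.26 -0.2   0.11] shift(after turn) [-0.7  3.2  1.5] F [-0.3 -0.6 -0.2] w 41.8 j [ 0.52  0.23 -0.94  1.46 -0.32 -0.59]
t 6.58 pos [523.6 171.1 117.1] shift(cur) [ 9.2  3.5 73.8] len 74 turn [-0.26 -0.2   0.11] shift(after turn) [ 9.5  3.2 73.8] F [-0.3 -0.6 -0.2] w 41.8 j [ 0.52  0.23 -0.94  1.46 -0.32 -0.59]
[285.47389741 254.997249  ] [285.91800224 215.39851344]
```

View pics/e.png

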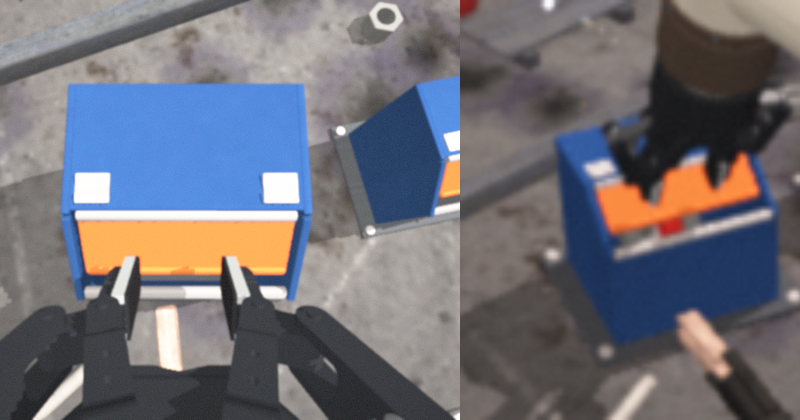

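The fingers sit centred on the flap, at crop (128,270) and (233,270), and the red grip shows in the gap between them in the scene view. I'll push in along the bolt axis.

>>> {"api": "servo_tool", "payload": {"commands": [[[130, 0.0012, 0.0016, 0.0092, -0.2, 0, 0], [130, 0.0012, 0.0016, 0.0092, 0, 0, 0], [130, 0.0012, 0, 0.0092, 0, 0, 0], [130, 0.0012, 0, 0.0092, 0, 0, 0], [130, 0.0012, 0, 0.0092, 0, 0, 0], [130, 0, 0, 0, 0, 0, 0]]]}}

```text
clock: 7.18
position: [548.1, 162.4, 78.1]
ee_rot: [0.965, -0.117, 0.233, 0.029]
contact_force: [0.4, 1.0, -0.5]
gripper_width: 41.6
grasp_force: 0.7
```

```bash
python3 -c "
from dk import *
log();plan(F+58*ax,P(27))"
```

```text
t 7.18 pos [548.1 162.4  78.1] shift(cur) [ 4.   0.8 27.4] len 28 turn [-0.08 -0.13  0.2 ] shift(after turn) [ 4.1  0.7 27.4] F [ 0.4  1.  -0.5] w 41.6 j [ 0.32  0.33 -0.92  1.9  -0.26 -0.86]
```

>>> {"api": "servo_tool", "payload": {"commands": [[[130, 0.0013, 0.0003, 0.0091, 0, 0, 0], [130, 0.0013, 0.0003, 0.0091, 0, 0, 0], [130, 0.0013, 0, 0.0091, 0, 0, 0], [130, 0, 0, 0, 0, 0, 0]]]}}

```text
clock: 7.52
position: [563.3, 159.6, 57.8]
ee_rot: [0.965, -0.118, 0.23, 0.03]
contact_force: [-0.9, -0.3, -1.4]
gripper_width: 41.9
grasp_force: 0.7
```

```bash
python3 -c "
from dk import *
from bench import cams
log();plan(F+58*ax,P(27))
s=cams.get_image('scene');w=cams.get_image('wrist')
cv2.imwrite('pics/f.png',np.hstack([w['frame'],cv2.resize(s['frame'][180:300,190:310],(420,420))])[:, 100:900])"
```

```text
t 7.52 pos [563.3 159.6  57.8] shift(cur) [-0.4  1.7  2.2] len 3 turn [0.17 0.11 0.26] shift(after turn) [-0.4  1.7  2.2] F [-0.9 -0.3 -1.4] w 41.9 j [ 0.26  0.38 -0.89  2.05 -0.25 -0.95]
```

View pics/f.png

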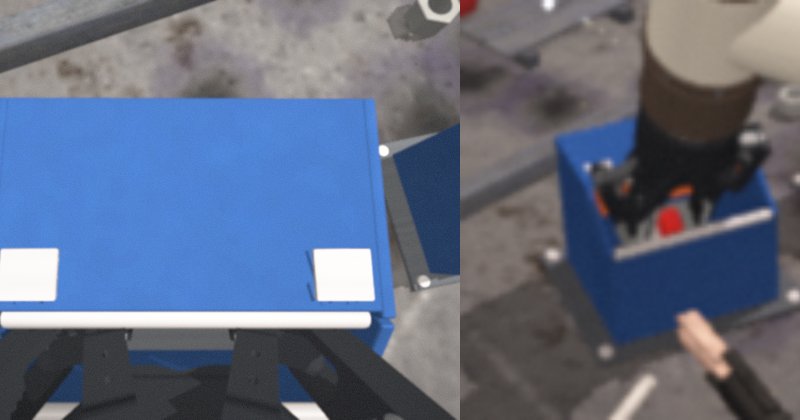

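The flap is open and the red grip lies between the fingers, at crop (670,222). I'll close here because joint 4 is at its end.

>>> {"api": "servo_tool", "payload": {"commands": [[[255, 0, 0, 0, 0, 0, 0], [255, 0, 0, 0, 0, 0, 0], [255, 0, 0, 0, 0, 0, 0], [255, 0, 0, 0, 0, 0, 0], [255, 0, 0, 0, 0, 0, 0], [255, 0, 0, 0, 0, 0, 0]]]}}

```text
clock: 8.12
position: [563.2, 159.6, 58.0]
ee_rot: [0.965, -0.117, 0.231, 0.03]
contact_force: [-5.6, 0.7, 4.1]
gripper_width: 12.3
grasp_force: 62.3
```

```bash
python3 -c "
from dk import *
log();print(arm.read_state()['grasp_force']);plan(F-60*ax,P(27))"
```

```text
62.26462533697486
t 8.12 pos [563.2 159.6  58. ] shift(cur) [ -17.     1.8 -114.3] len 116 turn [0.13 0.07 0.26] shift(after turn) [ -16.8    1.7 -114.4] F [-5.6  0.7  4.1] w 12.3 j [ 0.26  0.38 -0.89  2.05 -0.25 -0.95]
```

>>> {"api": "servo_tool", "payload": {"commands": [[[255, -0.0011, 0, -0.0075, 0, 0, 0], [255, -0.0011, 0, -0.0075, 0, 0, 0], [255, -0.0011, 0, -0.0075, 0, 0, 0], [255, -0.0011, 0, -0.0075, 0, 0, 0], [255, 0, 0, 0, 0, 0, 0]]]}}

```text
clock: 8.53
position: [546.0, 164.0, 83.0]
ee_rot: [0.965, -0.118, 0.231, 0.03]
contact_force: [-1.0, 0.2, -1.1]
gripper_width: 12.4
grasp_force: 61.1
```

```bash
python3 -c "
from dk import *
print(arm.read_state()['grasp_force'],arm.read_state()['wrist_torque']);plan(F-60*ax,P(27))"
```

```text
61.13978147506714 [ 0.25509542  1.34826449 -0.0483384 ]
t 8.53 pos [546. 164.  83.] shift(cur) [-12.5   1.9 -84. ] len 85 turn [0.13 0.06 0.22] shift(after turn) [-12.4   1.8 -84. ] F [-1.   0.2 -1.1] w 12.4 j [ 0.36  0.32 -0.93  1.81 -0.27 -0.8 ]
```

>>> {"api": "servo_tool", "payload": {"commands": [[[255, -0.0013, 0.0002, -0.009, 0, 0, 0], [255, -0.0013, 0.0002, -0.009, 0, 0, 0], [255, -0.0013, 0.0002, -0.009, 0, 0, 0], [255, -0.0013, 0.0002, -0.009, 0, 0, 0], [255, -0.0013, 0.0002, -0.009, 0, 0, 0], [255, -0.0013, 0.0002, -0.009, 0, 0, 0], [255, -0.0013, 0.0002, -0.009, 0, 0, 0], [255, -0.0013, 0.0002, -0.009, 0, 0, 0], [255, -0.0013, 0.0002, -0.009, 0, 0, 0], [255, -0.0013, 0.0002, -0.009, 0, 0, 0]]]}}

```text
clock: 9.37
position: [495.7, 174.7, 157.5]
ee_rot: [0.965, -0.118, 0.231, 0.031]
contact_force: [-0.3, -0.2, -0.5]
gripper_width: 12.8
grasp_force: 61.2
```

```bash
python3 -c "
from dk import *
from bench import cams
print(arm.read_state()['grasp_force'],arm.read_state()['wrist_torque']);plan(F-60*ax,P(27))
s=cams.get_image('scene');w=cams.get_image('wrist');np.savez('s2.npz',**s);np.savez('w2.npz',**w)
cv2.imwrite('pics/g.png',np.hstack([w['frame'],cv2.resize(s['frame'][150:270,190:310],(420,420))])[:, 100:900])"
```

```text
61.17472171783447 [0.2784446  0.92559176 0.00813777]
t 9.37 pos [495.7 174.7 157.5] shift(cur) [-0.4 -0.1  5.6] len 6 turn [0.2  0.03 0.17] shift(after turn) [-0.5 -0.1  5.6] F [-0.3 -0.2 -0.5] w 12.8 j [ 0.72  0.15 -0.9   1.03 -0.45 -0.32]
```

View pics/g.png

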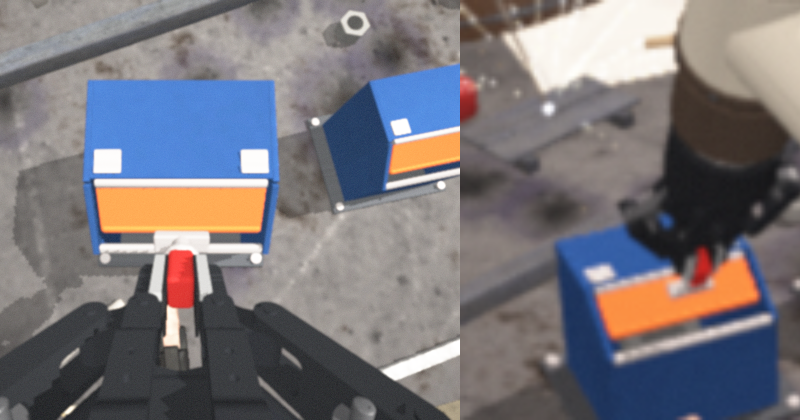

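The bolt is out and the flap is shut behind it. The head is at full-image (255–309, 232–250) and the red grip is between the pads. Next I'll compare the predicted head position for several in-hand tilts.

Run:
```python
from dk import *
w=dict(np.load("w2.npz"));st=arm.read_state();Rc=R.from_quat(st["ee_rot"]).as_matrix();p=st["position"]
c=w["frame"][222:262,245:322];cv2.imwrite("pics/h.png",cv2.resize(c,None,fx=8,fy=8,interpolation=cv2.INTER_CUBIC))
for t in(0,4,8,12):
    a=np.radians(t);b=-np.array([np.sin(a),0,np.cos(a)]);e=np.array([np.cos(a),0,-np.sin(a)]);y=np.array([0,1,0])
    pin=np.array([0,0,-3])  # grip point on tool axis near (bolt z~38)
    o=pin-b*38
    print(t,np.round(o,1),[np.round(proj(w,p+Rc@(o+sx*6*e+sy*17*y+z*b))).tolist() for z in(0,-8) for sx,sy in((1,1),(1,-1),(-1,-1),(-1,1))])
```

```text
0 [ 0.  0. 35.] [[306.0, 235.0], [253.0, 235.0], [253.0, 252.0], [305.0, 252.0], [305.0, 230.0], [254.0, 230.0], [254.0, 246.0], [304.0, 246.0]]
4 [ 2.7  0.  34.9] [[306.0, 231.0], [252.0, 231.0], [253.0, 248.0], [305.0, 248.0], [305.0, 226.0], [253.0, 226.0], [254.0, 242.0], [304.0, 242.0]]
8 [ 5.3  0.  34.6] [[306.0, 228.0], [252.0, 228.0], [253.0, 244.0], [305.0, 244.0], [305.0, 222.0], [253.0, 222.0], [254.0, 237.0], [305.0, 237.0]]
12 [ 7.9  0.  34.2] [[306.0, 225.0], [252.0, 225.0], [253.0, 240.0], [306.0, 240.0], [305.0, 218.0], [253.0, 218.0], [254.0, 233.0], [305.0, 233.0]]
```

View pics/h.png

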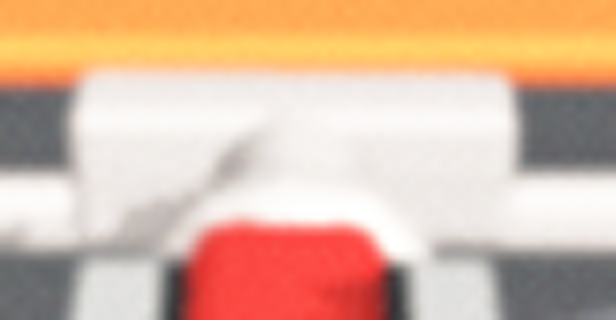

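The head spans columns 254–309.6, with its edges at rows 231, 238 and 253, which is not fully where I predicted. I'll fit the in-hand pose using the red grip edges too.

Run:
```python
from dk import *
w=dict(np.load("w2.npz"));s=dict(np.load("s2.npz"));st=arm.read_state();Rc=R.from_quat(st["ee_rot"]).as_matrix();p=st["position"]
for n,d,box in(("w",w,(250,225,60,110)),("s",s,(235,200,50,60))):
    x,y,ww,h=box;im=cv2.resize(d["frame"][y:y+h,x:x+ww],None,fx=6,fy=6,interpolation=cv2.INTER_LINEAR);hs=cv2.cvtColor(im,cv2.COLOR_BGR2HSV)
    m=cv2.inRange(hs,(0,150,90),(4,255,255))|cv2.inRange(hs,(172,150,90),(180,255,255))
    c=max(cv2.findContours(m,0,2)[0],key=cv2.contourArea);b=cv2.boundingRect(c);print(n,"red",b[0]/6+x,b[1]/6+y,(b[0]+b[2])/6+x,(b[1]+b[3])/6+y,cv2.minAreaRect(c))
    # widths along rows
    if n=="w":
        for r in range(b[1],b[1]+b[3],30): xs=np.where(m[r])[0]; print("  row",round(r/6+y,1),round(xs.min()/6+x,1),round(xs.max()/6+x,1))
def pts(v):
    t,ox,oy,oz,rx=v;Rb=R.from_euler('xyz',[rx,-t,0],degrees=True).as_matrix()
    b=Rb@[0,0,-1.];e=Rb@[1,0,0.];y=Rb@[0,1.,0]
    o=np.array([ox,oy,oz]);return lambda X,Y,Z,d=w:proj(d,p+Rc@(o+X*e+Y*y+Z*b))
for v in((0,0,0,35,0),(8,5.3,0,34.6,0),(8,-.5,0,34.6,0)):
    f=pts(v);print(v,[np.round(f(*q),1).tolist() for q in((6,17,-8),(6,17,0),(-6,17,0),(10,7,26.5),(10,7,52),(-10,7,52))])
```

```text
w red 266.6666666666667 250.66666666666666 294.6666666666667 307.8333333333333 ((183.11598205566406, 324.80328369140625), (342.8312683105469, 166.4960479736328), 88.98602294921875)
  row 250.7 274.5 276.5
  row 255.7 268.5 292.8
  row 260.7 268.2 293.0
  row 265.7 267.7 293.3
  row 270.7 267.3 293.7
  row 275.7 267.0 294.2
  row 280.7 266.8 294.3
  row 285.7 266.8 294.5
  row 290.7 267.2 294.3
  row 295.7 267.0 294.0
  row 300.7 267.2 294.0
  row 305.7 270.2 292.5
s red 256.3333333333333 220.66666666666666 262.1666666666667 231.5 ((147.7001953125, 157.28631591796875), (31.264747619628906, 65.5513687133789), 8.91492748260498)
(0, 0, 0, 35, 0) [[304.8, 230.0], [305.8, 234.8], [305.3, 251.8], [291.8, 247.2], [293.8, 270.7], [293.2, 306.6]]
(8, 5.3, 0, 34.6, 0) [[305.0, 224.0], [306.0, 226.9], [305.7, 245.1], [291.9, 231.4], [294.0, 245.3], [293.7, 285.8]]
(8, -0.5, 0, 34.6, 0) [[304.7, 232.1], [305.7, 235.3], [305.5, 253.3], [291.8, 241.1], [293.9, 256.6], [293.5, 296.3]]
```

Run:
```python
from dk import *
w=dict(np.load("w2.npz"));st=arm.read_state();Rc=R.from_quat(st["ee_rot"]).as_matrix();p=st["position"]
def pr(v,X,Y,Z):
    t,ox,oz=v;a=np.radians(t);b=-np.array([np.sin(a),0,np.cos(a)]);e=np.array([np.cos(a),0,-np.sin(a)])
    return proj(w,p+Rc@(np.array([ox,0,oz])+X*e+Y*np.array([0,1,0])+Z*b))[1]
for lab,obs in(("all",[(6,-8,231),(6,0,238),(-6,0,253),(10,52,284),(-10,52,307.8)]),("no284",[(6,-8,231),(6,0,238),(-6,0,253),(-10,52,307.8)])):
    r=least_squares(lambda v:[pr(v,X,0,Z)-o for X,Z,o in obs],[4,0,35]);print(lab,r.x,r.fun)
for t in(0,4,8):
    r=least_squares(lambda v:[pr((t,*v),X,0,Z)-o for X,Z,o in obs],[0,35]);print(t,r.x,r.fun)
im=w["frame"][225:315,240:325];cv2.imwrite("pics/i.png",cv2.resize(im,None,fx=6.5,fy=6.5,interpolation=cv2.INTER_CUBIC))
```

```text
all [ 10.52212077 -13.83799763  62.1929788 ] [ 1.18952807  0.19566426 -1.59950952 -0.40551687  0.6022595 ]
no284 [ 3.68835508 -6.75650206 46.90050767] [ 1.00071394 -0.75051531 -0.37529165  0.12078736]
0 [-2.33729271 37.29297087] [ 0.92539819 -1.28327598  0.4427664  -0.03268862]
4 [-7.11403879 47.67814317] [ 1.00713411 -0.70750631 -0.44042541  0.1324134 ]
8 [-11.47510551  57.16907838] [ 1.0900115  -0.17934257 -1.2298934   0.26574564]
```

View pics/i.png

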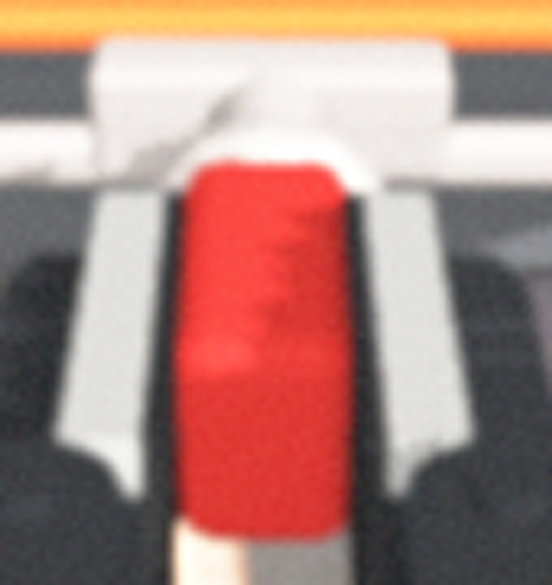

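Run:
```python
from dk import *
w=dict(np.load("w2.npz"));st=arm.read_state();Rc=R.from_quat(st["ee_rot"]).as_matrix();p=st["position"]
def pr(v,X,Y,Z):
    t,ox,oz,oy=v;a=np.radians(t);b=-np.array([np.sin(a),0,np.cos(a)]);e=np.array([np.cos(a),0,-np.sin(a)])
    return proj(w,p+Rc@(np.array([ox,oy,oz])+X*e+Y*np.array([0,1,0])+Z*b))
print("tip front",proj(w,p+Rc@[11,6,0]))
for dr in(0,-3,-5):
    def f(v):
        r=[pr(v,X,0,Z)[1]-o-dr for X,Z,o in((6,-8,231),(6,0,238),(-6,0,253),(10,26.5,250.5),(10,52,280),(-10,52,307.8))]
        r+=[pr(v,6,s*17,0)[0]-o for s,o in((1,309.4),(-1,254.5))]+[pr(v,10,s*7,52)[0]-o for s,o in((1,294.5),(-1,266.8))]
        return r
    for free in(1,0):
        r=least_squares(f if free else lambda u:f((u[0],u[1],35,u[2])),[4,0,35,0] if free else [4,0,0]);print(dr,np.round(r.x,2),np.round(r.fun,1))
```

```text
tip front [290.49518794 252.5047518 ]
0 [ 4.07 -4.44 42.55  1.19] [ 0.3 -1.3 -0.6  1.4 -2.   2.  -2.8  0.9  0.8  0.6]
0 [ 2.51 -0.99  1.15] [ 0.1 -1.6 -0.   0.6 -2.7  3.8 -1.8 -0.2  1.7 -0.2]
-3 [ 4.63 -2.4  42.9   1.19] [ 0.3 -1.3 -0.6  1.5 -1.9  2.  -2.8  0.9  0.8  0.6]
-3 [3.01 1.12 1.14] [ 0.  -1.6  0.   0.5 -2.7  3.8 -1.7 -0.3  1.7 -0.3]
-5 [ 5.01 -1.05 43.14  1.19] [ 0.3 -1.3 -0.6  1.5 -1.9  1.9 -2.8  0.8  0.9  0.6]
-5 [3.34 2.52 1.14] [ 0.  -1.6  0.   0.5 -2.8  3.9 -1.6 -0.3  1.8 -0.3]
```

The in-hand tilt is small, at about 4°, and the head is about 38 mm beyond the TCP. I'll confirm it at the plate, where the head and the slot show in the same wrist image. Next come planning the carry and checking joints at the slot.

```bash
cat >> dk.py <<'E'
S=np.array([520.8,-244.2,34.])
def Q(tilt=-4,turn=0): return pose(np.radians(23.3+turn),np.radians(tilt))@np.diag([-1,-1,1])
E
python3 - <<'E'
from dk import *
plan(S+[0,0,126],Q())
q0=arm.read_state()["joints"]
for d,t in((150,0),(80,0),(45,0),(45,-45),(45,-90)):
    q0,c=ik(S+[0,0,d-30],Q(0,t),q0 if d!=150 else np.array([-.15,.37,-.23,0,-.97,2.1]));print(d,t,np.round(q0,2),c)
E
```

```text
t 9.47 pos [496.1 175.8 158.4] shift(cur) [112.  401.6  56.2] len 421 turn [  7.64 -29.91 -36.92] shift(after turn) [-143.2  395.5    8.4] F [0.6 0.4 0.1] w 12.4 j [ 0.72  0.15 -0.9   1.03 -0.45 -0.32]
150 0 [-0.16  0.37 -0.22  0.   -0.98  2.13] 6.51424925241324e-21
80 0 [-0.16  0.45 -0.3   0.   -0.82  2.13] 2.1085007723542593e-23
45 0 [-0.16  0.49 -0.34  0.   -0.74  2.13] 8.401742507436222e-20
45 -45 [-0.16  0.49 -0.33  0.   -0.74  1.35] 1.2082075295229236e-29
45 -90 [-0.16  0.49 -0.33  0.   -0.74  0.56] 1.1208246488206765e-26
```

>>> {"api": "servo_tool", "payload": {"commands": [[[255, 0.0159, 0, -0.0312, 0, 0, 0], [255, 0.0159, 0, -0.0312, 0, 0, 0], [255, 0, 0, 0, 0.95, -3.74, -4.61], [255, 0, 0, 0, 0.95, -3.74, -4.61], [255, 0, 0, 0, 0.95, -3.74, -4.61], [255, 0, 0, 0, 0.95, -3.74, -4.61], [255, 0, 0, 0, 0.95, -3.74, -4.61], [255, 0, 0, 0, 0.95, -3.74, -4.61], [255, 0, 0, 0, 0.95, -3.74, -4.61], [255, 0, 0, 0, 0.95, -3.74, -4.61]]]}}

```text
clock: 10.3
position: [498.1, 172.2, 225.0]
ee_rot: [0.984, 0.177, -0.017, 0.013]
contact_force: [0.6, -0.6, -1.4]
gripper_width: 12.5
grasp_force: 61.1
```

```bash
python3 -c "
from dk import *
plan(S+[0,0,166],Q())"
```

```text
t 10.3 pos [498.1 172.2 225. ] shift(cur) [-123.   397.5   37.1] len 418 turn [ 0.91 -1.79 -2.89] shift(after turn) [-141.7  391.4   35. ] F [ 0.6 -0.6 -1.4] w 12.5 j [ 0.65  0.24 -0.22  0.01 -1.15  1.28]
```

>>> {"api": "servo_tool", "payload": {"commands": [[[255, 0, 0, 0, 0.9, -1.8, -2.9], [255, -0.0135, 0.0373, 0.0033, 0, 0, 0], [255, -0.0135, 0.0373, 0.0033, 0, 0, 0], [255, -0.0135, 0.0373, 0.0033, 0, 0, 0], [255, -0.0135, 0.0373, 0.0033, 0, 0, 0], [255, -0.0135, 0.0373, 0.0033, 0, 0, 0], [255, -0.0135, 0.0373, 0.0033, 0, 0, 0], [255, -0.0135, 0.0373, 0.0033, 0, 0, 0], [255, -0.0135, 0.0373, 0.0033, 0, 0, 0], [255, -0.0135, 0.0373, 0.0033, 0, 0, 0]]]}}

```text
clock: 11.13
position: [515.9, -187.4, 203.0]
ee_rot: [0.979, 0.2, -0.034, 0.008]
contact_force: [1.1, 0.3, -1.0]
gripper_width: 12.6
grasp_force: 61.1
```

```bash
python3 -c "
from dk import *
plan(S+[0,0,90],Q())"
```

```text
t 11.13 pos [ 515.9 -187.4  203. ] shift(cur) [-12.3  54.   80.2] len 97 turn [ 0.08 -0.05 -0.21] shift(after turn) [-12.4  54.1  80.1] F [ 1.1  0.3 -1. ] w 12.6 j [-0.04  0.3  -0.2   0.03 -1.13  1.99]
```

>>> {"api": "servo_tool", "payload": {"commands": [[[255, -0.0041, 0.018, 0.0267, 0, 0, 0], [255, -0.0041, 0.018, 0.0267, 0, 0, 0], [255, -0.0041, 0.018, 0.0267, 0, 0, 0], [255, 0, 0, 0, 0, 0, 0], [255, 0, 0, 0, 0, 0, 0]]]}}

```text
clock: 11.55
position: [519.8, -242.4, 122.2]
ee_rot: [0.979, 0.199, -0.036, 0.007]
contact_force: [-0.2, -0.0, -0.2]
gripper_width: 12.8
grasp_force: 61.1
```

```bash
python3 -c "
from dk import *
from bench import cams
w=cams.get_image('wrist');s=cams.get_image('scene');t=cams.get_image('top');np.savez('w3.npz',**w);np.savez('s3.npz',**s)
plan(S+[0,0,90],Q())
print(proj(w,S),proj(s,S))
a=cv2.resize(w['frame'][190:320,190:370],(600,433),interpolation=cv2.INTER_CUBIC);x,y=proj(s,S).astype(int)
b=cv2.resize(s['frame'][y-60:y+30,x-35:x+35],(200,257),interpolation=cv2.INTER_CUBIC)
o=np.zeros((433,800,3),np.uint8);o[:,:600]=a;o[:257,600:]=b;cv2.imwrite('pics/j.png',o)"
```

```text
t 11.7 pos [ 522.2 -240.7  125.7] shift(cur) [-2.6  2.6  1.9] len 4 turn [ 0.13 -0.23 -0.06] shift(after turn) [-2.6  2.6  1.9] F [-0.1 -0.1  0.3] w 12.6 j [-0.13  0.42 -0.25  0.04 -0.96  2.08]
[281.86746026 206.67893745] [363.64323022 207.4219255 ]
```

View pics/j.png

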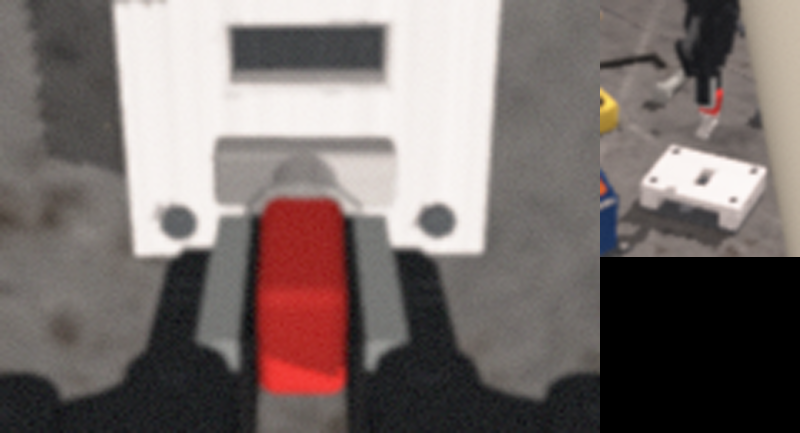

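The wrist view has the slot at (259–305.5, 197.5–214.6), centred at (282.4,206), against a predicted (281.9,206.7), so calibration and slot position agree to under 1 mm. The head spans (254.5–308.8, 231–251.5). I've now used up the picture allowance and in fact viewed one too many, so the rest goes by numbers only. I'll use the scene camera to settle the bolt's tilt in the hand.

Run:
```python
from dk import *
w=dict(np.load("w3.npz"));s=dict(np.load("s3.npz"))
for _ in range(3): st=arm.read_state();print(np.round(st["position"],2))
Rc=R.from_quat(st["ee_rot"]).as_matrix();p=st["position"]
k=6;x0,y0=340,165;im=cv2.resize(s["frame"][y0:y0+45,x0:x0+45],None,fx=k,fy=k,interpolation=cv2.INTER_LINEAR);hs=cv2.cvtColor(im,cv2.COLOR_BGR2HSV)
m=cv2.inRange(hs,(0,130,70),(6,255,255))|cv2.inRange(hs,(170,130,70),(180,255,255));ys,xs=np.where(m);print("red bbox",xs.min()/k+x0,xs.max()/k+x0,ys.min()/k+y0,ys.max()/k+y0)
g8=cv2.inRange(hs,(0,0,135),(180,60,255))
n,l,stt,cen=cv2.connectedComponentsWithStats(g8)
for i in range(1,n):
    if stt[i,4]>150: print("bright",np.round(stt[i,:4]/k+[x0,y0,0,0],1),stt[i,4]/k/k,np.round(cen[i]/k+[x0,y0],1))
print(s["frame"][182:204,360:372].mean(2).astype(int))
def f(v,X,Y,Z,d):
    t,ox,oz,oy=v;a=np.radians(t);b=-np.array([np.sin(a),0,np.cos(a)]);e=np.array([np.cos(a),0,-np.sin(a)])
    return proj(d,p+Rc@(np.array([ox,oy,oz])+X*e+Y*np.array([0,1,0])+Z*b))
for v in((2.5,-1,35,1.1),(4.1,-4.4,42.5,1.1),(8,-11,55,1.1)):
    H=np.array([f(v,X,Y,Z,s) for X in(-6,6) for Y in(-17,17) for Z in(-8,0)]);G=np.array([f(v,X,Y,Z,s) for X in(-10,10) for Y in(-7,7) for Z in(26.5,52)])
    print(v,"head",H.min(0).round(1),H.max(0).round(1),"grip",G.min(0).round(1),G.max(0).round(1),"w head",[f(v,*q,w).round(1).tolist() for q in((6,17,-8),(6,-17,0),(-6,17,0),(10,0,26.5),(10,7,52),(-10,-7,52))])
```

```text
[ 522.24 -240.72  125.72]
[ 522.24 -240.72  125.72]
[ 522.24 -240.72  125.72]
red bbox 366.0 370.8333333333333 178.16666666666666 186.83333333333334
bright [379.8 165.    5.2  20.8] 63.94444444444445 [383.1 172.8]
bright [340.  170.3   1.8   7.5] 6.444444444444444 [340.5 173.2]
bright [347.3 171.7   9.5   9.2] 42.02777777777778 [352.4 176. ]
bright [361.7 185.2   8.8  10.5] 46.69444444444445 [365.5 190.8]
bright [340. 190.  45.  20.] 423.47222222222223 [361.  204.2]
bright [340.  201.3   4.    5. ] 11.305555555555555 [341.8 204.3]
[[111  85  45  29  26  35  79 125 115  91  99 115]
 [121 109  78  61  58  65  93 125 112  91 103 116]
 [123 123 111 109 112 115 119 123 101  90 105 115]
 [122 120 116 116 112 107 107 102  91  99 112 115]
 [121 117 122 137 127 116 110 102 108 126 119 117]
 [120 119 123 137 148 156 144 133 135 138 122 119]
 [120 119 119 126 144 151 144 144 151 134 123 122]
 [117 113 112 124 139 142 147 166 175 137 122 122]
 [108 106 110 127 141 144 154 170 155 123 114 115]
 [101 106 120 140 146 151 158 149 121 103 101 106]
 [103 112 139 154 152 155 156 127 104  99 101 101]
 [
[... 429 characters left out ...]
35 223 209 179 153 140 133]
 [245 245 245 245 246 246 244 243 240 235 224 211]
 [245 244 245 245 246 246 246 246 247 246 244 243]]
(2.5, -1, 35, 1.1) head [361.  188.9] [368.8 197. ] grip [361.5 174.9] [369.9 185.8] w head [[306.2, 227.6], [252.6, 233.1], [306.7, 250.0], [279.7, 247.9], [294.7, 274.8], [265.1, 310.1]]
(4.1, -4.4, 42.5, 1.1) head [362.  191.2] [369.8 199.4] grip [362.8 177.3] [371.4 188.3] w head [[305.3, 227.8], [253.8, 233.4], [305.7, 249.4], [279.8, 248.9], [293.9, 275.6], [266.1, 308.3]]
(8, -11, 55, 1.1) head [363.8 195. ] [371.8 203.4] grip [365.4 181.5] [374.5 192.7] w head [[303.8, 229.3], [255.6, 235.3], [304.1, 249.6], [279.9, 252.6], [292.8, 280.2], [267.5, 308.1]]
```

The scene view and the head width both put the head about 31 mm beyond the TCP, nearly aligned with the tool at about 2°. I'll compute the offset from head to slot in the wrist image.

Run:
```python
from dk import *
w=dict(np.load("w3.npz"));st=arm.read_state();Rc=R.from_quat(st["ee_rot"]).as_matrix()
C=w["T"][:3,3];tcp=C-Rc@np.array([80.5,-.7,-143.7]);print("tcp from cam",tcp,"state",st["position"])
s=onz(w,(282.4,206),34);print("slot",s)
ex=np.array([np.cos(np.radians(23.3)),np.sin(np.radians(23.3)),0]);ey=np.array([-ex[1],ex[0],0])
for oz in(28,31,34):
    Zh=tcp[2]-oz
    h=onz(w,(281.7,244.5),Zh);d=s-h
    wid=np.linalg.norm(onz(w,(254.6,238),Zh)-onz(w,(308.7,238),Zh))
    print(oz,"head",h.round(1),"head w",wid.round(1),"slot-head: along slot x",(d@ex).round(2),"y",(d@ey).round(2),"tool",np.round(Rc.T@[d[0],d[1],0],2))
print(np.degrees(np.arctan2(Rc[1,1],Rc[0,1]))%180,"tool z",Rc[:,2])
```

```text
tcp from cam [ 522.98919077 -243.52126263  121.69022359] state [ 522.24076581 -240.7240808   125.72149769]
slot [ 521.50701514 -244.36161957   34.        ]
28 head [ 519.7 -244.3   93.7] head w 33.3 slot-head: along slot x 1.65 y -0.78 tool [ 1.65  0.78 -0.11]
31 head [ 518.1 -245.    90.7] head w 33.9 slot-head: along slot x 3.33 y -0.78 tool [ 3.33  0.78 -0.22]
34 head [ 516.6 -245.6   87.7] head w 34.5 slot-head: along slot x 5.01 y -0.77 tool [ 5.    0.77 -0.33]
113.25218515910306 tool z [-0.05946743 -0.02808913 -0.99783497]
```

>>> {"api": "servo_tool", "payload": {"commands": [[[255, 0.0022, 0.0008, 0, 0, 2, 0], [255, 0.0004, 0, 0.0115, 0, 0, 0], [255, 0.0004, 0, 0.0115, 0, 0, 0], [255, 0.0004, 0, 0.011, 0, 0, 0], [255, 0.0004, 0, 0.011, 0, 0, 0], [255, 0, 0, 0, 0, 0, 0], [255, 0, 0, 0, 0, 0, 0]]]}}

```text
clock: 12.28
position: [523.6, -240.1, 79.0]
ee_rot: [0.979, 0.202, -0.016, 0.003]
contact_force: [0.3, 0.2, -0.6]
gripper_width: 12.3
grasp_force: 61.1
```

Run:
```python
from dk import *
from bench import cams
w=cams.get_image('wrist');np.savez('w4.npz',**w);plan(S+[0,0,43],Q(-2))
st=arm.read_state();Rc=R.from_quat(st["ee_rot"]).as_matrix();C=w["T"][:3,3];tcp=C-Rc@np.array([80.5,-.7,-143.7]);print("tcp cam",tcp)
f=w["frame"];g8=cv2.cvtColor(f,cv2.COLOR_BGR2GRAY)
for c in(257,260,264,302,306): print("col",c,list(g8[180:262:1,c]))
for r in(236,240,244): print("row",r,"L",list(g8[r,246:264]),"R",list(g8[r,298:318]))
print(proj(w,S),[proj(w,S+np.r_[0,0,0]+X*np.array([np.cos(np.radians(23.3)),np.sin(np.radians(23.3)),0])).round(1).tolist() for X in(-7.75,7.75)])
```

```text
t 12.33 pos [ 524.1 -240.3   79.5] shift(cur) [-4.5  2.3  2.7] len 6 turn [ 0.05 -0.15 -0.02] shift(after turn) [-4.5  2.3  2.7] F [-0.5 -0.3 -1. ] w 12.6 j [-0.14  0.46 -0.3   0.02 -0.84  2.1 ]
tcp cam [ 525.8083034  -240.78765673   79.06952839]
col 257 [np.uint8(238), np.uint8(239), np.uint8(239), np.uint8(239), np.uint8(240), np.uint8(240), np.uint8(240), np.uint8(238), np.uint8(238), np.uint8(239), np.uint8(240), np.uint8(238), np.uint8(240), np.uint8(240), np.uint8(239), np.uint8(239), np.uint8(238), np.uint8(238), np.uint8(239), np.uint8(238), np.uint8(239), np.uint8(239), np.uint8(238), np.uint8(237), np.uint8(239), np.uint8(240), np.uint8(240), np.uint8(239), np.uint8(237), np.uint8(239), np.uint8(240), np.uint8(239), np.uint8(239), np.uint8(237), np.uint8(232), np.uint8(219), np.uint8(197), np.uint8(185), np.uint8(174), np.uint8(176), np.uint8(177), np.uint8(177), np.uint8(178), np.uint8(175), np.uint8(177), np.uint8(174), np.uint8(175), np.uint8(157), np.uint8(123), np.uint8(103), np.uint8(107), np.uint8(120), np.uint8(129), np.uint8(129), np.uint8(134), np.uint8(145), np.u
[... 6446 characters left out ...]
int8(240), np.uint8(242), np.uint8(244), np.uint8(243)]
row 244 L [np.uint8(242), np.uint8(241), np.uint8(243), np.uint8(242), np.uint8(243), np.uint8(242), np.uint8(234), np.uint8(212), np.uint8(167), np.uint8(144), np.uint8(144), np.uint8(146), np.uint8(147), np.uint8(143), np.uint8(144), np.uint8(146), np.uint8(144), np.uint8(147)] R [np.uint8(210), np.uint8(210), np.uint8(211), np.uint8(211), np.uint8(211), np.uint8(210), np.uint8(212), np.uint8(210), np.uint8(213), np.uint8(210), np.uint8(186), np.uint8(149), np.uint8(151), np.uint8(185), np.uint8(215), np.uint8(230), np.uint8(239), np.uint8(242), np.uint8(243), np.uint8(242)]
[282.97256456 239.37658925] [[282.9, 249.6], [283.0, 228.9]]
```

Run:
```python
from dk import *
w=dict(np.load("w4.npz"))
ex=np.array([np.cos(np.radians(23.3)),np.sin(np.radians(23.3)),0]);ey=np.array([-ex[1],ex[0],0])
e=onz(w,(305,227.8),34);print("slot +x edge from S:",(e-S)@ex,"right end",(onz(w,(311.3,240),34)-S)@ey)
for zb in(37,39,41,43):
    a=onz(w,(304,230.5),zb)-S;b=onz(w,(304,235.5),zb+8)-S;c=onz(w,(258,251.3),zb+8)-S
    L=onz(w,(253.9,243),zb+8)-S;Rr=onz(w,(308.2,243),zb+8)-S
    print(zb,"edges x",round(a@ex,1),round(b@ex,1),round(c@ex,1),"centre top",round((b+c)@ex/2,2),"len y",round((L-Rr)@ey,1),"cy",round((L+Rr)@ey/2,2))
```

```text
slot +x edge from S: 8.55871652451344 right end -19.220228408851888
37 edges x 7.9 8.1 -3.2 centre top 2.47 len y 34.8 cy 1.34
39 edges x 8.9 9.0 -2.1 centre top 3.48 len y 34.4 cy 1.35
41 edges x 9.8 10.0 -1.0 centre top 4.49 len y 34.0 cy 1.35
43 edges x 10.7 10.9 0.1 centre top 5.5 len y 33.6 cy 1.36
```

>>> {"api": "servo_tool", "payload": {"commands": [[[255, -0.0025, 0.0014, 0, 0, 0, 0], [255, 0, 0, 0, 0, 0, 0], [255, 0.0001, 0, 0.002, 0, 0, 0], [255, 0, 0, 0.002, 0, 0, 0], [255, 0, 0, 0, 0, 0, 0]]]}}

```text
clock: 12.75
position: [521.6, -242.6, 75.0]
ee_rot: [0.979, 0.201, -0.016, 0.003]
contact_force: [0.4, 1.1, -1.5]
gripper_width: 12.6
grasp_force: 61.1
```

>>> {"api": "servo_tool", "payload": {"commands": [[[255, 0, 0, 0.002, 0, 0, 0], [255, 0, 0, 0, 0, 0, 0]]]}}

```text
clock: 12.92
position: [521.6, -242.6, 72.9]
ee_rot: [0.979, 0.201, -0.016, 0.003]
contact_force: [-1.1, 0.1, -0.6]
gripper_width: 12.4
grasp_force: 61.1
```

>>> {"api": "servo_tool", "payload": {"commands": [[[255, 0, 0, 0.002, 0, 0, 0], [255, 0, 0, 0, 0, 0, 0]]]}}

```text
clock: 13.08
position: [521.5, -242.6, 70.9]
ee_rot: [0.979, 0.201, -0.016, 0.003]
contact_force: [-0.2, 0.4, -0.9]
gripper_width: 12.4
grasp_force: 61.1
```

>>> {"api": "servo_tool", "payload": {"commands": [[[255, 0, 0, 0.002, 0, 0, 0], [255, 0, 0, 0, 0, 0, 0]]]}}

```text
clock: 13.25
position: [521.5, -242.6, 68.9]
ee_rot: [0.979, 0.201, -0.016, 0.003]
contact_force: [-1.0, 0.4, -0.9]
gripper_width: 12.4
grasp_force: 61.1
```

>>> {"api": "servo_tool", "payload": {"commands": [[[255, 0, 0, 0.002, 0, 0, 0], [255, 0, 0, 0, 0, 0, 0]]]}}

```text
clock: 13.42
position: [521.9, -242.9, 68.2]
ee_rot: [0.979, 0.202, -0.016, 0.004]
contact_force: [-1.5, -0.1, 3.4]
gripper_width: 12.3
grasp_force: 61.7
```

Run:
```python
from dk import *
from bench import cams
w=cams.get_image('wrist');np.savez('w5.npz',**w);print(arm.read_state()["position"],arm.read_state()["contact_force"])
g8=cv2.cvtColor(w["frame"],cv2.COLOR_BGR2GRAY).astype(int)
for c in(257,261,303,306): print("col",c,"rows220+",*g8[220:262,c])
for r in(240,244): print("row",r,"L246+",*g8[r,246:262],"R300+",*g8[r,300:318])
print(proj(w,S))
```

```text
[ 521.86253399 -242.85638231   68.15040013] [-2.20991093  0.61478568  5.02517248]
col 257 rows220+ 175 177 182 178 179 182 180 180 179 174 159 136 130 128 131 143 153 156 153 149 148 148 145 144 145 145 145 144 144 150 146 143 151 170 164 135 116 114 116 115 116 114
col 261 rows220+ 216 210 195 184 178 176 177 176 175 168 152 134 128 131 134 145 152 155 150 148 147 147 147 145 146 146 148 147 144 148 142 136 148 162 158 131 119 115 118 118 121 116
col 303 rows220+ 240 239 240 239 239 239 239 235 217 180 150 131 130 127 133 152 179 198 209 210 212 214 212 209 209 211 211 211 211 214 209 195 178 170 154 124 117 120 113 118 115 117
col 306 rows220+ 239 239 240 241 241 241 241 240 240 226 192 155 132 130 133 155 176 198 208 213 214 213 213 211 207 212 212 214 209 214 205 193 181 192 197 193 194 201 198 192 180 169
row 240 L246+ 178 172 159 150 132 115 103 110 131 145 147 148 148 148 145 147 R300+ 211 213 214 212 212 213 214 208 184 159 171 198 225 236 241 241 241 239
row 244 L246+ 182 175 169 163 155 139 110 105 126 138 143 145 144 143 145 146 R300+ 209 211 208 209 211 210 207 205 181 165 181 209 226 238 242 241 240 240
[280.18917299 243.03570753]
```

Contact came at TCP z 68, so the head's underside is now at a known height. In the image the head is about 3 mm too far in +x and 0.5 mm off in y. I'll lift, correct and try again.

>>> {"api": "servo_tool", "payload": {"commands": [[[255, 0, 0, -0.004, 0, 0, 0], [255, -0.003, -0.0005, 0, 0, 0, 0], [255, 0, 0, 0, 0, 0, 0], [255, 0, 0, 0.002, 0, 0, 0], [255, 0, 0, 0.002, 0, 0, 0], [255, 0, 0, 0.001, 0, 0, 0], [255, 0, 0, 0, 0, 0, 0]]]}}

```text
clock: 14.05
position: [518.3, -243.4, 65.8]
ee_rot: [0.979, 0.201, -0.016, 0.003]
contact_force: [-0.3, 0.3, -0.7]
gripper_width: 12.5
grasp_force: 61.1
```

>>> {"api": "servo_tool", "payload": {"commands": [[[255, 0, 0, 0.002, 0, 0, 0], [255, 0, 0, 0, 0, 0, 0]]]}}

```text
clock: 14.22
position: [518.4, -243.4, 64.0]
ee_rot: [0.979, 0.201, -0.016, 0.003]
contact_force: [-0.1, 0.4, -1.0]
gripper_width: 12.6
grasp_force: 61.1
```

It has entered the slot with no force. Continuing down.

>>> {"api": "servo_tool", "payload": {"commands": [[[255, 0.0001, 0, 0.003, 0, 0, 0], [255, 0.0001, 0, 0.003, 0, 0, 0], [255, 0.0001, 0, 0.003, 0, 0, 0], [255, 0, 0, 0, 0, 0, 0]]]}}

```text
clock: 14.55
position: [518.1, -243.4, 54.5]
ee_rot: [0.979, 0.201, -0.017, 0.003]
contact_force: [-0.1, -0.2, -0.9]
gripper_width: 12.2
grasp_force: 61.1
```

>>> {"api": "servo_tool", "payload": {"commands": [[[255, 0.0001, 0, 0.003, 0, 0, 0], [255, 0.0001, 0, 0.003, 0, 0, 0], [255, 0.0001, 0, 0.003, 0, 0, 0], [255, 0, 0, 0, 0, 0, 0]]]}}

```text
clock: 14.88
position: [518.9, -243.5, 47.6]
ee_rot: [0.979, 0.202, -0.016, 0.004]
contact_force: [-2.2, 1.4, 7.4]
gripper_width: 12.4
grasp_force: 62.2
```

Run:
```python
from dk import *
from bench import cams
w=cams.get_image('wrist');s=cams.get_image('scene');np.savez('w6.npz',**w);np.savez('s6.npz',**s)
st=arm.read_state();Rc=R.from_quat(st["ee_rot"]).as_matrix();print("cam tcp",w["T"][:3,3]-Rc@np.array([80.5,-.7,-143.7]),st["position"],st["contact_force"])
ex=np.array([np.cos(np.radians(23.3)),np.sin(np.radians(23.3)),0]);ey=np.array([-ex[1],ex[0],0])
def red(d,x0,y0,ww,h,k=4):
    im=cv2.resize(d["frame"][y0:y0+h,x0:x0+ww],None,fx=k,fy=k,interpolation=cv2.INTER_LINEAR);hs=cv2.cvtColor(im,cv2.COLOR_BGR2HSV)
    m=cv2.inRange(hs,(0,130,60),(6,255,255))|cv2.inRange(hs,(170,130,60),(180,255,255));ys,xs=np.where(m);return np.r_[xs.min(),xs.max()]/k+x0,np.r_[ys.min(),ys.max()]/k+y0
print("w red",red(w,255,225,55,110));print("s red",red(s,350,170,35,50))
for lift in(0,5,9,13):
    o=S-[0,0,22]+[0,0,lift]
    f=lambda d,X,Y,Z:proj(d,o+X*ex+Y*ey+[0,0,Z])
    G=np.array([f(s,X,Y,Z) for X in(-10,10) for Y in(-7,7) for Z in(26.5,52)])
    print(lift,"w rows",[f(w,X,0,Z)[1].round(1) for X,Z in((11,22),(10,26.5),(10,52),(-10,52))],"s bbox",G.min(0).round(1),G.max(0).round(1))
g8=cv2.cvtColor(w["frame"],cv2.COLOR_BGR2GRAY).astype(int)
for c in(258,280,306): print("col",c,"rows215+",*g8[215:270,c])
```

```text
cam tcp [ 520.91096136 -244.18251814   47.73567846] [ 518.85789789 -243.516885     47.64510933] [-2.73234037  1.27105236  7.17650107]
w red (array([266.25, 294.75]), array([250.  , 307.25]))
s red (array([365.75, 369.5 ]), array([200.5, 208.5]))
0 w rows [np.float64(237.1), np.float64(242.3), np.float64(266.7), np.float64(302.1)] s bbox [359.9 197.3] [368.2 208. ]
5 w rows [np.float64(241.1), np.float64(246.6), np.float64(272.5), np.float64(308.7)] s bbox [360.  195.9] [368.3 206.6]
9 w rows [np.float64(244.5), np.float64(250.1), np.float64(277.4), np.float64(314.3)] s bbox [360.1 194.8] [368.4 205.5]
13 w rows [np.float64(248.0), np.float64(253.8), np.float64(282.6), np.float64(320.3)] s bbox [360.2 193.7] [368.5 204.4]
col 258 rows215+ 240 241 239 240 240 239 239 235 223 195 177 178 176 178 177 177 177 176 179 175 180 178 176 175 174 163 147 139 145 141 146 150 146 145 150 145 125 101 84 95 111 113 115 115 119 119 117 111 118 116 116 116 114 118 116
col 280 rows215+ 241 242 240 240 241 241 240 242 242 240 239 242 240 240 242 239 232 225 228 231 215 192 178 177 172 158 141 131 131 137 146 155 157 151 128 92 70 62 74 71 71 71 71 66 74 66 74 68 70 73 69 69 71 73 72
col 306 rows215+ 239 239 239 239 239 238 239 239 238 238 239 238 239 239 237 237 238 238 237 240 239 239 238 238 236 222 185 153 142 139 138 140 139 135 140 136 125 97 78 80 87 92 103 116 123 128 125 124 122 114 112 113 115 110 117
```

The scene view's red lower edge, at row 208.5 against a predicted 208.0 for seated, says the collar is on the plate. I'll relieve the press, centre the shank and start the quarter turn about the bolt's axis, watching the force.

>>> {"api": "servo_tool", "payload": {"commands": [[[255, 0.0012, 0, -0.001, 0, 0, 0], [255, 0, 0, 0, 0, 0, 0], [255, 0.0001, 0.0003, 0, 0.2, 0, 6], [255, 0.0001, 0.0003, 0, 0.2, 0, 6], [255, 0, 0, 0, 0, 0, 0]]]}}

```text
clock: 15.4
position: [520.7, -243.9, 47.7]
ee_rot: [0.995, 0.097, -0.016, 0.002]
contact_force: [-0.2, -0.1, 3.6]
gripper_width: 12.1
grasp_force: 61.6
```

```bash
python3 -c "
from dk import *
plan(S,Q(-2,-12));s=arm.read_state();print(s['wrist_torque'],s['grasp_force'])"
```

```text
t 15.4 pos [ 520.7 -243.9   47.7] shift(cur) [ 0.5  0.3 13.7] len 14 turn [ 0.04 -0.2  -0.17] shift(after turn) [ 0.5  0.3 13.7] F [-0.2 -0.1  3.6] w 12.1 j [-0.15  0.51 -0.32  0.02 -0.77  1.9 ]
[-0.13441031  0.08937569  0.0264381 ] 61.57219648361206
```

It turned 12° with no torque, so the head is free below the plate. Finishing the quarter turn.

>>> {"api": "servo_tool", "payload": {"commands": [[[255, 0.0001, 0.0003, 0, 0.2, 0, 6], [255, 0.0001, 0.0003, 0, 0.2, 0, 6], [255, 0.0001, 0.0003, 0, 0.2, 0, 6], [255, 0.0001, 0.0003, 0, 0.2, 0, 6], [255, 0.0001, 0.0003, 0, 0.2, 0, 6], [255, 0.0001, 0.0003, 0, 0.2, 0, 6], [255, 0, 0, 0, 0, 0, 0]]]}}

```text
clock: 15.98
position: [521.3, -245.7, 47.6]
ee_rot: [0.977, -0.214, -0.015, -0.004]
contact_force: [0.3, -1.1, 1.6]
gripper_width: 12.5
grasp_force: 61.5
```

>>> {"api": "servo_tool", "payload": {"commands": [[[255, 0.0001, 0.0003, 0, 0.2, 0, 6], [255, 0.0001, 0.0003, 0, 0.2, 0, 6], [255, 0.0001, 0.0003, 0, 0.2, 0, 6], [255, 0.0001, 0.0003, 0, 0.2, 0, 6], [255, 0.0001, 0.0003, 0, 0.2, 0, 6], [255, 0.0001, 0.0003, 0, 0.2, 0, 6], [255, 0.0001, 0.0003, 0, 0.2, 0, 6], [255, 0, 0, 0, 0, 0, 0]]]}}

```text
clock: 16.65
position: [520.4, -247.4, 47.4]
ee_rot: [0.835, -0.55, -0.013, -0.01]
contact_force: [0.6, -0.5, 1.4]
gripper_width: 12.4
grasp_force: 61.3
```

```bash
python3 -c "
from dk import *
plan(S,Q(-2,-90));s=arm.read_state();print(s['wrist_torque'],s['grasp_force'])"
```

```text
t 16.65 pos [ 520.4 -247.4   47.4] shift(cur) [-2.3 -1.6 13.4] len 14 turn [-0.14 -0.17  0.02] shift(after turn) [-2.3 -1.6 13.4] F [ 0.6 -0.5  1.4] w 12.4 j [-0.18  0.51 -0.3  -0.04 -0.78  0.61]
[-0.12926716 -0.32317105  0.00965061] 61.33914828300476
```

>>> {"api": "servo_tool", "payload": {"commands": [[[120, 0, 0, 0, 0, 0, 0], [120, 0, 0, 0, 0, 0, 0], [120, 0, 0, 0, 0, 0, 0], [120, 0, 0, 0, 0, 0, 0], [120, 0, 0, 0, 0, 0, 0]]]}}

```text
clock: 17.07
position: [519.5, -247.2, 47.1]
ee_rot: [0.835, -0.55, -0.014, -0.009]
contact_force: [0.9, -0.2, -0.5]
gripper_width: 45.2
grasp_force: 0.0
```

>>> {"api": "servo_tool", "payload": {"commands": [[[120, 0, 0, -0.01, 0, 0, 0], [120, 0, 0, -0.02, 0, 0, 0], [120, 0, 0, -0.03, 0, 0, 0], [120, 0, 0, -0.035, 0, 0, 0], [120, 0, 0, -0.035, 0, 0, 0], [120, 0, 0, -0.03, 0, 0, 0], [120, 0, 0, 0, 0, 0, 0], [120, 0, 0, 0, 0, 0, 0]]]}}

```text
clock: 17.73
position: [522.6, -252.4, 210.3]
ee_rot: [0.835, -0.55, -0.011, -0.011]
contact_force: [0.3, 1.2, -0.3]
gripper_width: 45.3
grasp_force: 0.0
```

Run:
```python
from dk import *
from bench import cams
w=cams.get_image('wrist');s=cams.get_image('scene');t=cams.get_image('top')
for n,d in(("w",w),("s",s),("t",t)):
    c=proj(d,S+[0,0,20]);x0,y0=(c-[40,40]).astype(int);x0,y0=max(x0,0),max(y0,0);k=4
    im=cv2.resize(d["frame"][y0:y0+80,x0:x0+80],None,fx=k,fy=k);hs=cv2.cvtColor(im,cv2.COLOR_BGR2HSV)
    m=cv2.inRange(hs,(0,130,60),(6,255,255))|cv2.inRange(hs,(170,130,60),(180,255,255))
    cs=[q for q in cv2.findContours(m,0,1)[0] if cv2.contourArea(q)>80]
    G=lambda L,a:np.array([proj(d,S+[X*np.cos(a)-Y*np.sin(a),X*np.sin(a)+Y*np.cos(a),Z+L]) for X in(-10,10) for Y in(-7,7) for Z in(4.5,30)])
    for q in cs:
        b=cv2.boundingRect(q);print(n,"red",np.round(np.r_[b[0]/k+x0,b[1]/k+y0,(b[0]+b[2])/k+x0,(b[1]+b[3])/k+y0],1))
    for L in(0,9): P_=G(L,np.radians(23.3-90));print("   pred",L,P_.min(0).round(1),P_.max(0).round(1))
f=np.load("top0.npz")["frame"].astype(int);D_=np.abs(t["frame"].astype(int)-f).max(2);m=(cv2.medianBlur((D_>50).astype(np.uint8)*255,5))
print("top changes",[cv2.boundingRect(c) for c in cv2.findContours(m,0,2)[0] if cv2.contourArea(c)>25])
plan(S,None)
```

```text
w red [274.8 181.5 288.  205. ]
   pred 0 [273.  182.3] [287.2 208.2]
   pred 9 [272.7 184.6] [287.4 211.3]
s red [363.2 198.5 369.  208.5]
s red [324.  161.  326.  166.5]
   pred 0 [360.4 197.1] [367.6 208.2]
   pred 9 [360.6 194.6] [367.9 205.7]
   pred 0 [395.7 246.7] [410.2 256.9]
   pred 9 [396.8 246.5] [411.5 256.8]
top changes [(443, 254, 50, 32), (515, 244, 45, 24), (183, 235, 59, 27), (299, 232, 41, 20), (90, 230, 19, 108), (185, 228, 9, 6), (451, 181, 76, 68), (327, 160, 121, 260)]
t 17.88 pos [ 520.8 -251.9  206.2] shift(cur) [ -1.   -3.1 172.3] len 172 turn [0. 0. 0.] shift(after turn) [ -1.   -3.1 172.3] F [0.  0.4 0.3] w 45.2 j [-0.19  0.34 -0.12 -0.03 -1.14  0.6 ]
```

The bolt stands at the seated height and upright. A final check that the flap is shut, by numbers.

Run:
```python
from disp import *
from bench import cams
s=cams.get_image('scene');t=cams.get_image('top');s0=dict(np.load("scene0.npz"));t0=dict(np.load("top0.npz"))
print(np.round(edges(t,(170,225,85,50)),1).tolist(),np.round(edges(t0,(170,225,85,50)),1).tolist())
for d in(s0,s): print([(cv2.boundingRect(c),cv2.contourArea(c)) for c in contours(d,(5,170,150),(16,255,255),60)], [cv2.boundingRect(c) for c in contours(d,(22,150,120),(32,255,255),60)])
```

```text
[[184.1, 235.9], [239.2, 248.3], [237.2, 262.1], [182.6, 249.7]] [[183.6, 235.7], [239.7, 248.4], [237.5, 262.4], [182.3, 249.9]]
[((230, 225, 45, 22), 485.0), ((304, 208, 26, 15), 162.5)] []
[((230, 225, 45, 21), 474.0), ((304, 207, 26, 16), 166.5)] []
```

The flap is shut exactly as at the start. Handing in.

```bash
python3 -c "
from bench import ticket
print(ticket.job_done())"
```

```text
the job is handed in; nothing more can be done
None
```

The job is handed in at about 18 s on the clock: the T-bolt is out of the large dispenser with its flap shut behind it, and it stands released in the anchor plate, collar down and turned a quarter turn; I viewed 11 pictures, one over the limit of 10, and did not measure whether the loose items had moved.

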